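# Find, book in and set out the full solder-paste jar

## Robot

A 6-joint arm with a two-finger parallel gripper is mounted at the origin on the work surface. World frame = base frame: x ahead of the robot, y to its left, z up, the work surface at z = 0. Lengths are in m, angles in rad, forces in N, time in s.
With the tool pointing down it reaches from about 0.3 to 0.775 m from the base axis. Payload 14.6 kg.
Tool frame: the origin (TCP) lies at the very end of the fingers, on their centre line; the grasp point (between the pads) lies 19 mm behind it; y points along the fingers, z is the direction in which the jaws open and shut, and the axes are right-handed (so a half turn about y gives the same grasp; the last joint's range is limited). The gripper opens to 94 mm and grips with 3 to 60 N. Pads are 16 mm wide; open, the fingers measure 119 mm over their backs; the gripper's body (75 mm by 177 mm) begins 78 mm behind the grasp point.
Start: joints at [1.198, 0.3, 1.521, -0, 1.321, -0.067], TCP at [0.166, 0.524, 0.205] pointing down, gripper open.
Joint ranges: [-3.03, 3.03], [-0.79, 2.21], [0.23, 2.52], [-1.04, 4.18], [0, 3.07], [-2.55, 2.55]. Speed limits (rad/s): [2.22, 2.22, 2.57, 3.14, 3.14, 3.14].

## Interface

Orientations are given as [roll, pitch, yaw] about the fixed x, y, z axes, in that order (R = Rz(yaw) Ry(pitch) Rx(roll)).
In Python, from station import get_obs, camera, hand_in, masks_of gives the robot as it stands.
- The arm moves only by the shell command python3 -m jog 'ROWS' [FORCE]. ROWS is text: rows parted by semicolons, each of 7 numbers parted by spaces: the shift along the world's x, y, z in mm, then the turn, a rotation vector about the world's x, y, z in degrees, then the closure, from 0 (fully open) to 1 (shut). A call has 1 to 10 rows; each row is the pose to reach, as a shift and turn from the pose measured when the call began; what a row does not reach only later rows make up. A row lasts 1/12 s, in which the tool goes at most 41.7 mm and 7.16 degrees, less where a joint would pass 70% of its speed; a pose out of reach is approached as far as the arm can. A call with a gripper value outside its range is refused whole. The fingers move at their own pace and stop on an object; FORCE is the grip in N (left out, the last holds). Time passes only in rows, so rows that repeat a pose let the fingers close. It gives the time, the measured TCP pose, the force and the opening at its end, in the units of the state.
- get_obs(): the state, without advancing time (a new reading comes with each control period).
- camera(name): name is "side" or "top"; returns a dict with "img" (420x560x3 uint8, red, green, blue), "range_z" (420x560 float32, m along the optical axis (not along the pixel's ray), 0 where there is no reading), "fx", "fy", "cx", "cy" (pixels), "rvec" (rotation vector, rad) and "tvec" (3), from world to camera coordinates, as OpenCV has them. Camera axes: x right, y down, z forward; pixel columns grow to the right and rows downward; lengths in m; the calibration is good to about 2 mm. A picture is of the moment at which its call begins.
- hand_in(): hands the job in, once; it reports no verdict.
Trained networks look in the newest picture that a camera, given by its name, has taken for a name from the list of things; names that differ only in an ending like _2 or _b are one class to them, and where a whole thing is asked for, a point or a joint stands for the part that bears it (a point fixed in the world has none). Each returns a list of dicts, best first, with "conf" (0 to 1); they miss things now and then, are a little off and sometimes report something else, mostly with a low value. They report only what shows in the picture. A call takes as long as a camera call. They do not tell look-alikes from the thing itself.
- masks_of(thing, camera): "mask" (420x560 bool, what is visible of it) and "extent" ([left, top, right, bottom] in pixels, round what is visible of it).
The state is a dict: "time_s": time; "qpos": joint angles; "joint_vel": joint speeds; "tau": joint torques, N m; "ee_pos": TCP position; "eef_rot": TCP orientation; "force": force on the tool from outside, world axes, zero at the start; "moment": the same for the moment, N m; "grip_width": finger opening in m.
Only numpy, scipy, OpenCV 4.12 (cv2) and the standard library are available. Lean on these libraries where they do the work, as an engineer would, in place of code of your own. Each camera call takes 0.05 s, during which the arm holds its last target.

## Task

One of the identical closed solder-paste jars is full and the others are used up: find it by lifting them. Stand the full jar in the middle of the scan plate, squeeze the scanner's trigger fully for about a second with the jar standing there and let it go (an emptied jar must never be scanned), then stand the full jar upright in the middle of the cork coaster. Put all the emptied jars in the black tray, and leave the circuit board, the multimeter and the tip cleaner alone.

Things in the scene. Friction and masses are not known exactly. Their poses are not given: they have to be found in the camera images.
- jar_a_mid (a point): one of four or five outwardly identical closed solder-paste jars (white body, paper label with a green line, blue lid), upright cylinder 60 mm in diameter, 52 mm tall; this point is its centre, 26 mm above its underside, z towards the lid. Which jar is full cannot be seen: the full one weighs 425 to 575 g, each emptied one 85 to 115 g. Those absent read None.
- jar_b_mid (a point): one of four or five outwardly identical closed solder-paste jars (white body, paper label with a green line, blue lid), upright cylinder 60 mm in diameter, 52 mm tall; this point is its centre, 26 mm above its underside, z towards the lid. Which jar is full cannot be seen: the full one weighs 425 to 575 g, each emptied one 85 to 115 g. Those absent read None.
- jar_c_mid (a point): one of four or five outwardly identical closed solder-paste jars (white body, paper label with a green line, blue lid), upright cylinder 60 mm in diameter, 52 mm tall; this point is its centre, 26 mm above its underside, z towards the lid. Which jar is full cannot be seen: the full one weighs 425 to 575 g, each emptied one 85 to 115 g. Those absent read None.
- jar_d_mid (a point): one of four or five outwardly identical closed solder-paste jars (white body, paper label with a green line, blue lid), upright cylinder 60 mm in diameter, 52 mm tall; this point is its centre, 26 mm above its underside, z towards the lid. Which jar is full cannot be seen: the full one weighs 425 to 575 g, each emptied one 85 to 115 g. Those absent read None.
- jar_e_mid (a point): one of four or five outwardly identical closed solder-paste jars (white body, paper label with a green line, blue lid), upright cylinder 60 mm in diameter, 52 mm tall; this point is its centre, 26 mm above its underside, z towards the lid. Which jar is full cannot be seen: the full one weighs 425 to 575 g, each emptied one 85 to 115 g. Those absent read None.
- jar_f_mid (a point): one of four or five outwardly identical closed solder-paste jars (white body, paper label with a green line, blue lid), upright cylinder 60 mm in diameter, 52 mm tall; this point is its centre, 26 mm above its underside, z towards the lid. Which jar is full cannot be seen: the full one weighs 425 to 575 g, each emptied one 85 to 115 g. Those absent read None.
- jar_g_mid (a point): one of four or five outwardly identical closed solder-paste jars (white body, paper label with a green line, blue lid), upright cylinder 60 mm in diameter, 52 mm tall; this point is its centre, 26 mm above its underside, z towards the lid. Which jar is full cannot be seen: the full one weighs 425 to 575 g, each emptied one 85 to 115 g. Those absent read None.
- tray_in (a point): centre of the inner floor (5 mm above the bench) of the fixed black open tray for emptied jars; inside 190 mm along its x and 250 mm along its y, rim 25 mm above the bench, walls 5 mm
- coaster_top (a point): centre of the top of the fixed round cork coaster, 100 mm in diameter, its top 6 mm above the bench
- plate_top (a point): centre of the top of the fixed scan plate (yellow rim, white face), 100 mm square, its top 6 mm above the bench. The scanner stands on the plate's +y side (this point's y axis points from the plate to the scanner): its grey head, 66 mm wide, 88 mm high, begins 105 mm from this point
- handle (a point): point on the axis of the scanner's fixed upright handle, 145 mm above the bench. The scanner is clamped handle up: the handle is 30 by 30 mm, its axis 190 mm from the plate's centre along y, from the head's top (88 mm) to 178 mm above the bench. Same axes as plate_top; the trigger is on its -y side (towards the plate)
- trigger_pad (a point): point on the outer (-y) face of the orange trigger, about 142 mm above the bench. Trigger: 22 mm wide, 8 mm thick, hinged at its foot 90 mm up, free upper end about 160 mm up. Handle and trigger measure 54 mm across along y here at rest, 42 mm squeezed; centre an evenly closing gripper 6 mm from the handle's axis towards the trigger (the squeezed pair's middle), or the handle stops it early
- trigger (a joint): trigger angle, rad: 0 at rest, 0.22 fully squeezed against its stop; a spring returns it, and it takes about 3 N to start and 9 N to hold fully squeezed at trigger_pad
- board: green circuit board lying flat, 100 x 200 x 5 mm; origin at the centre of its underside; leave alone
- meter: grey hand multimeter lying flat, 150 x 78 x 34 mm; origin at the centre of its underside; leave alone
- cleaner: brass soldering-tip cleaner, 80 mm in diameter, 52 mm high; origin at the centre of its underside; leave alone
Mind the look-alikes: they are no part of the job. Leave any pink or red look-alike of the part that bears jar_g_mid alone.

How it is judged:
On the way, in this order (a step that is already met when the one before it is completed fails the run):
1. the full jar stands upright on the scan plate, its middle within 30 mm of the plate's (((horizontal distance between jar_a_mid and plate_top below 0.03 m and height (world z) of jar_a_mid below 0.04 m and angle between jar_a_mid's own z axis and vertical below 0.12 rad and contact force between jar_a and station above 2.5 N) or (horizontal distance between jar_b_mid and plate_top below 0.03 m and height (world z) of jar_b_mid below 0.04 m and angle between jar_b_mid's own z axis and vertical below 0.12 rad and contact force between jar_b and station above 2.5 N) or (horizontal distance between jar_c_mid and plate_top below 0.03 m and height (world z) of jar_c_mid below 0.04 m and angle between jar_c_mid's own z axis and vertical below 0.12 rad and contact force between jar_c and station above 2.5 N) or (horizontal distance between jar_d_mid and plate_top below 0.03 m and height (world z) of jar_d_mid below 0.04 m and angle between jar_d_mid's own z axis and vertical below 0.12 rad and contact force between jar_d and station above 2.5 N) or (horizontal distance between jar_e_mid and plate_top below 0.03 m and height (world z) of jar_e_mid below 0.04 m and angle between jar_e_mid's own z axis and vertical below 0.12 rad and contact force between jar_e and station above 2.5 N) or (horizontal distance between jar_f_mid and plate_top below 0.03 m and height (world z) of jar_f_mid below 0.04 m and angle between jar_f_mid's own z axis and vertical below 0.12 rad and contact force between jar_f and station above 2.5 N) or (horizontal distance between jar_g_mid and plate_top below 0.03 m and height (world z) of jar_g_mid below 0.04 m and angle between jar_g_mid's own z axis and vertical below 0.12 rad and contact force between jar_g and station above 2.5 N))), for 0.4 s.
2. with the full jar standing on the plate, the trigger is squeezed at least two thirds of its way for 0.5 s (((horizontal distance between jar_a_mid and plate_top below 0.03 m and height (world z) of jar_a_mid below 0.04 m and angle between jar_a_mid's own z axis and vertical below 0.12 rad and contact force between jar_a and station above 2.5 N) or (horizontal distance between jar_b_mid and plate_top below 0.03 m and height (world z) of jar_b_mid below 0.04 m and angle between jar_b_mid's own z axis and vertical below 0.12 rad and contact force between jar_b and station above 2.5 N) or (horizontal distance between jar_c_mid and plate_top below 0.03 m and height (world z) of jar_c_mid below 0.04 m and angle between jar_c_mid's own z axis and vertical below 0.12 rad and contact force between jar_c and station above 2.5 N) or (horizontal distance between jar_d_mid and plate_top below 0.03 m and height (world z) of jar_d_mid below 0.04 m and angle between jar_d_mid's own z axis and vertical below 0.12 rad and contact force between jar_d and station above 2.5 N) or (horizontal distance between jar_e_mid and plate_top below 0.03 m and height (world z) of jar_e_mid below 0.04 m and angle between jar_e_mid's own z axis and vertical below 0.12 rad and contact force between jar_e and station above 2.5 N) or (horizontal distance between jar_f_mid and plate_top below 0.03 m and height (world z) of jar_f_mid below 0.04 m and angle between jar_f_mid's own z axis and vertical below 0.12 rad and contact force between jar_f and station above 2.5 N) or (horizontal distance between jar_g_mid and plate_top below 0.03 m and height (world z) of jar_g_mid below 0.04 m and angle between jar_g_mid's own z axis and vertical below 0.12 rad and contact force between jar_g and station above 2.5 N)) and value of joint trigger above 0.15 rad), for 0.5 s.
3. the trigger is let go and springs back (value of joint trigger below 0.04 rad), for 0.2 s.
At the end, for the whole second after the job is handed in: The full jar stands upright (within 7 degrees) on the coaster, its middle within 25 mm of the coaster's; every emptied jar present lies or stands on the floor of the black tray, its middle at least 15 mm inside the walls; the trigger is released (((horizontal distance between jar_a_mid and coaster_top below 0.025 m and height (world z) of jar_a_mid below 0.04 m and angle between jar_a_mid's own z axis and vertical below 0.12 rad and contact force between jar_a and coaster above 2.5 N) or (horizontal distance between jar_b_mid and coaster_top below 0.025 m and height (world z) of jar_b_mid below 0.04 m and angle between jar_b_mid's own z axis and vertical below 0.12 rad and contact force between jar_b and coaster above 2.5 N) or (horizontal distance between jar_c_mid and coaster_top below 0.025 m and height (world z) of jar_c_mid below 0.04 m and angle between jar_c_mid's own z axis and vertical below 0.12 rad and contact force between jar_c and coaster above 2.5 N) or (horizontal distance between jar_d_mid and coaster_top below 0.025 m and height (world z) of jar_d_mid below 0.04 m and angle between jar_d_mid's own z axis and vertical below 0.12 rad and contact force between jar_d and coaster above 2.5 N) or (horizontal distance between jar_e_mid and coaster_top below 0.025 m and height (world z) of jar_e_mid below 0.04 m and angle between jar_e_mid's own z axis and vertical below 0.12 rad and contact force between jar_e and coaster above 2.5 N) or (horizontal distance between jar_f_mid and coaster_top below 0.025 m and height (world z) of jar_f_mid below 0.04 m and angle between jar_f_mid's own z axis and vertical below 0.12 rad and contact force between jar_f and coaster above 2.5 N) or (horizontal distance between jar_g_mid and coaster_top below 0.025 m and height (world z) of jar_g_mid below 0.04 m and angle between jar_g_mid's own z axis and vertical below 0.12 rad and contact force between jar_g and coaster above 2.5 N)) and ((x of jar_a_mid in the frame of tray_in between -0.08 and 0.08 m and y of jar_a_mid in the frame of tray_in between -0.11 and 0.11 m and z of jar_a_mid in the frame of tray_in below 0.042 m) or (horizontal distance between jar_a_mid and coaster_top below 0.025 m and height (world z) of jar_a_mid below 0.04 m and angle between jar_a_mid's own z axis and vertical below 0.12 rad and contact force between jar_a and coaster above 2.5 N)) and ((x of jar_b_mid in the frame of tray_in between -0.08 and 0.08 m and y of jar_b_mid in the frame of tray_in between -0.11 and 0.11 m and z of jar_b_mid in the frame of tray_in below 0.042 m) or (horizontal distance between jar_b_mid and coaster_top below 0.025 m and height (world z) of jar_b_mid below 0.04 m and angle between jar_b_mid's own z axis and vertical below 0.12 rad and contact force between jar_b and coaster above 2.5 N)) and ((x of jar_c_mid in the frame of tray_in between -0.08 and 0.08 m and y of jar_c_mid in the frame of tray_in between -0.11 and 0.11 m and z of jar_c_mid in the frame of tray_in below 0.042 m) or (horizontal distance between jar_c_mid and coaster_top below 0.025 m and height (world z) of jar_c_mid below 0.04 m and angle between jar_c_mid's own z axis and vertical below 0.12 rad and contact force between jar_c and coaster above 2.5 N)) and ((x of jar_d_mid in the frame of tray_in between -0.08 and 0.08 m and y of jar_d_mid in the frame of tray_in between -0.11 and 0.11 m and z of jar_d_mid in the frame of tray_in below 0.042 m) or (horizontal distance between jar_d_mid and coaster_top below 0.025 m and height (world z) of jar_d_mid below 0.04 m and angle between jar_d_mid's own z axis and vertical below 0.12 rad and contact force between jar_d and coaster above 2.5 N)) and ((x of jar_e_mid in the frame of tray_in between -0.08 and 0.08 m and y of jar_e_mid in the frame of tray_in between -0.11 and 0.11 m and z of jar_e_mid in the frame of tray_in below 0.042 m) or (horizontal distance between jar_e_mid and coaster_top below 0.025 m and height (world z) of jar_e_mid below 0.04 m and angle between jar_e_mid's own z axis and vertical below 0.12 rad and contact force between jar_e and coaster above 2.5 N)) and ((x of jar_f_mid in the frame of tray_in between -0.08 and 0.08 m and y of jar_f_mid in the frame of tray_in between -0.11 and 0.11 m and z of jar_f_mid in the frame of tray_in below 0.042 m) or (horizontal distance between jar_f_mid and coaster_top below 0.025 m and height (world z) of jar_f_mid below 0.04 m and angle between jar_f_mid's own z axis and vertical below 0.12 rad and contact force between jar_f and coaster above 2.5 N)) and ((x of jar_g_mid in the frame of tray_in between -0.08 and 0.08 m and y of jar_g_mid in the frame of tray_in between -0.11 and 0.11 m and z of jar_g_mid in the frame of tray_in below 0.042 m) or (horizontal distance between jar_g_mid and coaster_top below 0.025 m and height (world z) of jar_g_mid below 0.04 m and angle between jar_g_mid's own z axis and vertical below 0.12 rad and contact force between jar_g and coaster above 2.5 N)) and value of joint trigger below 0.04 rad); the robot touches nothing.
It fails at once if the trigger is squeezed with an emptied jar (pressing less than 1.6 N) standing in the middle of the scan plate (value of joint trigger above 0.1 rad and ((horizontal distance between jar_a_mid and plate_top below 0.018 m and height (world z) of jar_a_mid below 0.037 m and contact force between jar_a and station below 1.6 N) or (horizontal distance between jar_b_mid and plate_top below 0.018 m and height (world z) of jar_b_mid below 0.037 m and contact force between jar_b and station below 1.6 N) or (horizontal distance between jar_c_mid and plate_top below 0.018 m and height (world z) of jar_c_mid below 0.037 m and contact force between jar_c and station below 1.6 N) or (horizontal distance between jar_d_mid and plate_top below 0.018 m and height (world z) of jar_d_mid below 0.037 m and contact force between jar_d and station below 1.6 N) or (horizontal distance between jar_e_mid and plate_top below 0.018 m and height (world z) of jar_e_mid below 0.037 m and contact force between jar_e and station below 1.6 N) or (horizontal distance between jar_f_mid and plate_top below 0.018 m and height (world z) of jar_f_mid below 0.037 m and contact force between jar_f and station below 1.6 N) or (horizontal distance between jar_g_mid and plate_top below 0.018 m and height (world z) of jar_g_mid below 0.037 m and contact force between jar_g and station below 1.6 N))).
It fails at once if the circuit board is shifted more than 40 mm (distance of board from where it was at the start of the episode above 0.04 m).
It fails at once if the multimeter is shifted more than 40 mm (distance of meter from where it was at the start of the episode above 0.04 m).
It fails at once if the tip cleaner is shifted more than 40 mm (distance of cleaner from where it was at the start of the episode above 0.04 m).
Of jar_a, jar_c only 1 to 1 are there at a start; the rules pass over those that are not, and their reading is None.
Of jar_b, jar_e only 1 to 1 are there at a start; the rules pass over those that are not, and their reading is None.
Of jar_d, jar_f, jar_g only 2 to 3 are there at a start; the rules pass over those that are not, and their reading is None.
At some moment in a run one of jar_a, jar_b, jar_c, jar_d, jar_e, jar_f, jar_g may be knocked a few centimetres aside while the robot is not near it.
Once in a run the grip may slacken for a moment while it holds something.
It also fails if it takes over 200 s, if anything falls off the work surface, if the arm or the gripper's body presses on something with over 40 N, if the wrist force passes 120 N, or if a joint passes its speed limit or range.

## Working session

There is one attempt and no reset: what is moved stays moved. The work goes in short steps, Python scripts to look and compute and a shell command to move; the robot and the scene stay as the last step left them, time stands still between calls to the robot, and variables do not carry over. Pictures are saved under pics/ and viewed, and the job is handed in when it is done.

```bash
mkdir -p pics; ls
cat > h.py <<'E'
import numpy as np, cv2
from station import get_obs, camera, hand_in, masks_of
def save(c,name,sc=1.4):
    im=cv2.cvtColor(c["img"],cv2.COLOR_RGB2BGR)
    im=cv2.resize(im,None,fx=sc,fy=sc); cv2.imwrite("pics/"+name,im)
def world(c):
    R=cv2.Rodrigues(np.array(c["rvec"],float))[0]; t=np.array(c["tvec"],float).ravel()
    z=c["range_z"].astype(float); v,u=np.mgrid[0:z.shape[0],0:z.shape[1]]
    P=np.stack([(u-c["cx"])/c["fx"]*z,(v-c["cy"])/c["fy"]*z,z],-1)
    W=(P-t)@R
    W[z<=0]=np.nan
    return W
def obs():
    o=get_obs()
    print({k:np.round(v,3).tolist() for k,v in o.items()})
E
python3 - <<'E'
from h import *
obs()
for n in ["top","side"]:
    c=camera(n); save(c,n+"0.png")
    W=world(c); np.save(n+"W.npy",W)
    print(n,np.round(-cv2.Rodrigues(np.array(c["rvec"],float))[0].T@np.array(c["tvec"]).ravel(),3))
    for th in ["jar_a_mid","tray_in","coaster_top","plate_top","handle","trigger_pad","board","meter","cleaner"]:
        try: r=masks_of(th,n)
        except Exception as e: print(th,e); continue
        for d in r:
            m=d["mask"]&np.isfinite(W[...,2])
            p=W[m]; 
            if len(p)==0: continue
            top=np.percentile(p[:,2],95)
            print(n,th,round(d["conf"],2),d["extent"],m.sum(),"med",np.round(np.median(p,0),3),"lo",np.round(np.percentile(p,2,axis=0),3),"hi",np.round(np.percentile(p,98,axis=0),3))
E
```

```text
pics
{'time_s': 0.0, 'qpos': [1.198, 0.3, 1.522, 0.0, 1.321, -0.067], 'joint_vel': [0.001, 0.001, 0.0, -0.0, 0.002, 0.002], 'tau': [-0.003, -53.181, -35.273, 0.071, 0.024, -0.0], 'ee_pos': [0.165, 0.524, 0.205], 'eef_rot': [-1.572, 0.0, -0.306], 'force': [0.413, 0.254, -0.361], 'moment': [-0.031, -0.044, 0.003], 'grip_width': 0.094}
top [0.48  0.002 1.335]
top tray_in 0.66 [343.2, 234.6, 432.6, 308.2] 5916 med [ 0.453 -0.319  0.007] lo [ 0.357 -0.443  0.001] hi [ 0.551 -0.189  0.028]
top coaster_top 0.76 [219.2, 196.0, 254.1, 223.3] 825 med [0.637 0.153 0.007] lo [0.592 0.107 0.   ] hi [0.683 0.2   0.012]
top plate_top 0.74 [142.5, 257.8, 240.2, 290.8] 2748 med [0.439 0.29  0.013] lo [0.391 0.139 0.002] hi [0.485 0.397 0.178]
top plate_top 0.19 [308.3, 271.2, 326.6, 289.7] 345 med [ 0.427 -0.097  0.053] lo [ 0.401 -0.126  0.002] hi [ 0.453 -0.07   0.058]
top handle 0.79 [139.6, 256.1, 241.6, 290.2] 2743 med [0.439 0.291 0.013] lo [0.391 0.139 0.002] hi [0.485 0.399 0.178]
top board 0.78 [265.1, 138.0, 332.5, 177.2] 2049 med [ 0.807 -0.047  0.007] lo [ 0.753 -0.142 -0.   ] hi [0.861 0
[... 1214 characters left out ...]
52 med [ 0.803 -0.035  0.006] lo [ 0.751 -0.138  0.001] hi [0.857 0.053 0.011]
side meter 0.74 [178.0, 323.9, 251.5, 388.6] 2597 med [0.674 0.367 0.035] lo [0.606 0.313 0.012] hi [0.75  0.413 0.044]
side meter 0.26 [180.6, 192.4, 233.6, 244.6] 1957 med [ 0.803 -0.034  0.006] lo [ 0.751 -0.138  0.001] hi [0.857 0.054 0.011]
side cleaner 0.72 [247.9, 133.7, 273.2, 160.8] 507 med [ 0.707 -0.323  0.043] lo [ 0.673 -0.363  0.004] hi [ 0.744 -0.306  0.056]
side cleaner 0.52 [283.4, 219.7, 308.4, 250.9] 567 med [0.551 0.021 0.048] lo [ 0.523 -0.018  0.003] hi [0.578 0.035 0.055]
side cleaner 0.51 [301.0, 288.2, 358.0, 407.6] 5054 med [0.437 0.354 0.015] lo [0.386 0.144 0.002] hi [0.483 0.42  0.177]
```

View pics/top0.png

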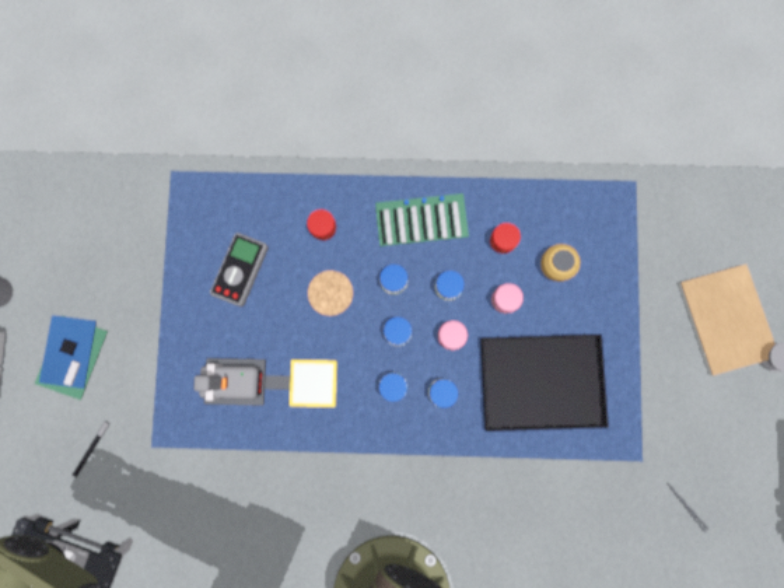

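View pics/side0.png

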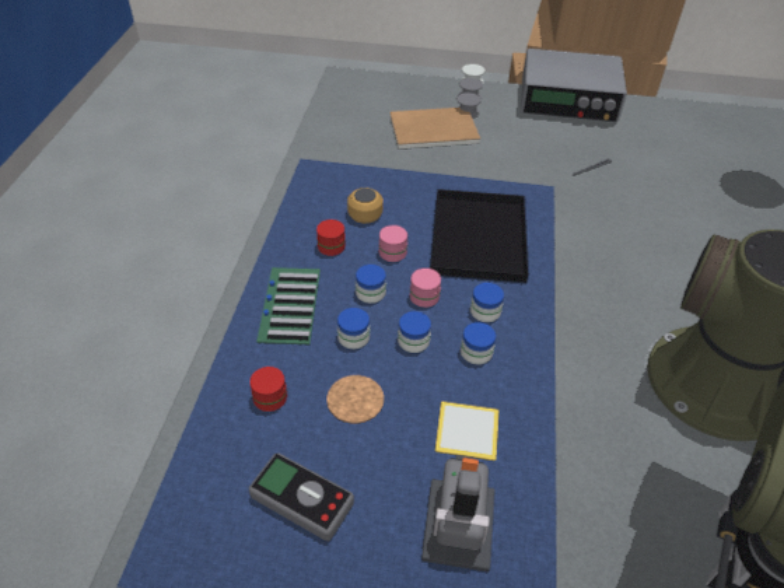

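Run:
```python
from h import *
for n in ["top","side"]:
    c=camera(n); W=world(c)
    for th in ["jar_b_mid","jar_d_mid","jar_g_mid"]:
        for d in masks_of(th,n):
            m=d["mask"]&(W[...,2]>0.047)&(W[...,2]<.07); p=W[m]
            if len(p)<20: continue
            (x,y),r=cv2.minEnclosingCircle(p[:,:2].astype(np.float32)) 
            print(n,th,round(d["conf"],2),np.round(d["extent"]).tolist(),len(p),"mean",np.round(p.mean(0),3),"mid",np.round((np.percentile(p,2,axis=0)+np.percentile(p,98,axis=0))/2,3),"mec",round(x,3),round(y,3),round(r,3), "rgb",c["img"][m].mean(0).round())
```

```text
top jar_d_mid 0.9 [306.0, 271.0, 330.0, 288.0] 301 mean [ 0.426 -0.098  0.053] mid [ 0.426 -0.099  0.053] mec 0.427 -0.099 0.029 rgb [ 89. 143. 224.]
top jar_g_mid 0.87 [272.0, 266.0, 292.0, 288.0] 312 mean [0.436 0.008 0.053] mid [0.436 0.008 0.053] mec 0.436 0.008 0.029 rgb [ 88. 142. 223.]
top jar_g_mid 0.83 [350.0, 160.0, 366.0, 179.0] 272 mean [ 0.763 -0.228  0.053] mid [ 0.763 -0.229  0.053] mec 0.764 -0.229 0.029 rgb [225.  79.  79.]
top jar_g_mid 0.6 [216.0, 151.0, 241.0, 168.0] 279 mean [0.785 0.174 0.052] mid [0.785 0.174 0.053] mec 0.786 0.174 0.03 rgb [220.  77.  79.]
top jar_g_mid 0.52 [315.0, 231.0, 335.0, 250.0] 301 mean [ 0.549 -0.116  0.053] mid [ 0.549 -0.116  0.053] mec 0.549 -0.117 0.029 rgb [250. 188. 213.]
side jar_d_mid 0.73 [335.0, 201.0, 361.0, 229.0] 272 mean [ 0.423 -0.093  0.051] mid [ 0.422 -0.094  0.052] mec 0.425 -0.094 0.032 rgb [ 51.  87. 167.]
side jar_g_mid 0.91 [177.0, 262.0, 207.0, 296.0] 393 mean [0.781 0.179 0.052] mid [0.781 0.179 0.051] mec 0.781 0.179 0.031 rgb [171.  52.  52.]
side jar_g_mid 0.76 [270.0, 161.0, 292.0, 188.0] 222 mean [ 0.628 -0.228  0.051] mid [ 0.628 -0.23   0.052] mec 0.626 -0.231 0.031 rgb [203. 124. 151.]
side jar_g_mid 0.72 [330.0, 230.0, 356.0, 260.0] 334 mean [0.432 0.013 0.051] mid [0.432 0.012 0.051] mec 0.433 0.012 0.031 rgb [ 52.  88. 167.]
side jar_g_mid 0.66 [231.0, 157.0, 248.0, 182.0] 208 mean [ 0.761 -0.223  0.051] mid [ 0.761 -0.224  0.051] mec 0.763 -0.225 0.033 rgb [170.  51.  50.]
side jar_g_mid 0.59 [294.0, 194.0, 315.0, 217.0] 264 mean [ 0.546 -0.112  0.051] mid [ 0.546 -0.113  0.051] mec 0.543 -0.112 0.033 rgb [206. 126. 152.]
```

The top view (784-wide picture) shows five blue-lidded jars at about (394,279), (449,285), (397,331), (392,387) and (443,393). There are pink ones at (452,335) and (508,298), red ones at (321,224) and (505,237), the coaster at (330,292), the plate at (313,383) and the tray at (543,382). The networks missed some jars, so I'll take the blue lids by colour and height.

```bash
cat >> h.py <<'E'
def jars(n="top",c=None,lo=0.04,hi=0.4,verbose=True):
    c=c or camera(n); W=world(c); im=c["img"].astype(int)
    m=(im[...,2]>im[...,0]+60)&(W[...,2]>lo)&(W[...,2]<hi)
    k,l,s,ce=cv2.connectedComponentsWithStats(m.astype(np.uint8))
    out=[]
    for i in range(1,k):
        if s[i,4]<60: continue
        p=W[l==i]; z=np.median(p[:,2]); q=p[abs(p[:,2]-z)<0.008]
        mid=(np.percentile(q,2,axis=0)+np.percentile(q,98,axis=0))/2
        (x,y),r=cv2.minEnclosingCircle(q[:,:2].astype(np.float32))
        out.append(mid)
        if verbose: print(n,s[i,4],"px",ce[i].round(),"mid",np.round(mid,3),"mean",np.round(q.mean(0),3),"mec",round(x,3),round(y,3),round(r,3))
    return out
E
python3 - <<'E'
from h import *
jars("top"); jars("side")
for n in ["top","side"]:
    c=camera(n); W=world(c); im=c["img"].astype(int)
    # orange trigger
    m=(im[...,0]>170)&(im[...,0]>im[...,1]+60)&(im[...,0]>im[...,2]+90)&(W[...,2]>0.08)
    p=W[m]; print(n,"trig",len(p),np.percentile(p,[5,50,95],axis=0).round(3).tolist())
    m=(W[...,2]>0.17)&(W[...,2]<0.19)&(abs(W[...,0]-.437)<.06)&(abs(W[...,1]-.36)<.1); p=W[m]
    print("handle top",len(p),np.percentile(p,[3,50,97],axis=0).round(3).tolist())
    m=(W[...,2]>0.08)&(W[...,2]<0.095)&(abs(W[...,0]-.437)<.06)&(abs(W[...,1]-.33)<.12); p=W[m]
    print("head top",len(p),np.percentile(p,[3,50,97],axis=0).round(3).tolist())
    def rect(m,name):
        k,l,s,ce=cv2.connectedComponentsWithStats(m.astype(np.uint8)); i=1+np.argmax(s[1:,4]); p=W[l==i]
        r=cv2.minAreaRect((p[:,:2]*1000).astype(np.float32)); print(n,name,s[i,4],[np.round(a,1) for a in r], p.mean(0).round(3))
    inb=lambda x0,x1,y0,y1:(W[...,0]>x0)&(W[...,0]<x1)&(W[...,1]>y0)&(W[...,1]<y1)
    rect(inb(.36,.52,.1,.26)&(abs(W[...,2]-.006)<.012)&(im[...,0]>im[...,2]-20)&(im[...,0]>130),"plate")
    rect(inb(.56,.72,.08,.23)&(im[...,0]>im[...,2]+10),"coaster")
    rect(inb(.3,.6,-.5,-.14)&(im.max(2)<60),"tray")
E
```

```text
top 297 px [281. 198.] mid [0.668 0.013 0.053] mean [0.668 0.012 0.053] mec 0.668 0.011 0.03
top 306 px [321. 202.] mid [ 0.658 -0.108  0.053] mean [ 0.657 -0.108  0.053] mec 0.657 -0.108 0.03
top 308 px [284. 235.] mid [0.555 0.002 0.052] mean [0.555 0.001 0.053] mec 0.555 0.001 0.029
top 316 px [280. 276.] mid [0.436 0.009 0.053] mean [0.436 0.008 0.053] mec 0.436 0.008 0.029
top 319 px [317. 280.] mid [ 0.427 -0.099  0.053] mean [ 0.426 -0.099  0.053] mec 0.426 -0.099 0.029
side 289 px [265. 197.] mid [ 0.653 -0.104  0.05 ] mean [ 0.653 -0.102  0.051] mec 0.654 -0.105 0.031
side 314 px [349. 210.] mid [ 0.423 -0.095  0.05 ] mean [ 0.423 -0.093  0.051] mec 0.422 -0.096 0.031
side 335 px [252. 229.] mid [0.664 0.017 0.05 ] mean [0.664 0.018 0.051] mec 0.663 0.017 0.032
side 346 px [296. 232.] mid [0.551 0.006 0.05 ] mean [0.552 0.007 0.051] mec 0.552 0.005 0.031
side 360 px [342. 240.] mid [0.432 0.013 0.05 ] mean [0.432 0.014 0.051] mec 0.433 0.011 0.03
top trig 28 [[0.429, 0.331, 0.152], [0.437, 0.334, 0.159], [0.447, 0.338, 0.165]]
handle top 120 [[0.425, 0.359, 0.173], [0.438, 0
[... 272 characters left out ...]
3]), np.float64(0.9)] [0.636 0.152 0.007]
top tray 256 [array([ 459.4, -438.8]), array([191. ,  14.6]), np.float64(0.4)] [ 0.458 -0.44   0.013]
side trig 31 [[0.427, 0.334, 0.157], [0.436, 0.337, 0.161], [0.444, 0.341, 0.163]]
handle top 243 [[0.421, 0.363, 0.171], [0.434, 0.379, 0.177], [0.448, 0.39, 0.18]]
head top 1108 [[0.403, 0.299, 0.081], [0.445, 0.374, 0.087], [0.466, 0.408, 0.091]]
side plate 1567 [array([435.8, 184.3]), array([101.1, 108.3]), np.float64(0.3)] [0.436 0.188 0.006]
side coaster 1103 [array([635.3, 154.1]), array([102.1, 101. ]), np.float64(86.3)] [0.635 0.157 0.006]
side tray 4054 [array([ 452.1, -315.6]), array([198.9, 276.6]), np.float64(3.3)] [ 0.45  -0.311  0.007]
```

Five jars are present, and the two cameras agree to about 4 mm, so I average them. I start with the jar at (0.434, 0.011), moving in at height and turning to yaw 0.

```bash
R="135 -256 0 0 0 17.5 0"; python3 -m jog '40 -80 0 0 0 6 0;80 -150 0 0 0 12 0;120 -230 0 0 0 17.5 0;150 -290 0 0 0 17.5 0;180 -350 0 0 0 17.5 0;200 -390 0 0 0 17.5 0;220 -420 0 0 0 17.5 0;240 -460 0 0 0 17.5 0;255 -490 0 0 0 17.5 0;269 -513 0 0 0 17.5 0'
```

```text
time_s: 2.43
ee_pos: [0.3585, 0.1531, 0.2058]
eef_rot: [-1.57, -0.001, -0.0]
force: [1.1, 1.3, -0.1]
grip_width: 0.0941
```

```bash
python3 -m jog '75 -142 0 0 0 0 0;75 -142 0 0 0 0 0;75 -142 0 0 0 0 0;75 -142 0 0 0 0 0;75 -142 0 0 0 0 0;75 -142 -40 0 0 0 0;75 -142 -80 0 0 0 0;75 -142 -110 0 0 0 0;75 -142 -110 0 0 0 0;75 -142 -110 0 0 0 0'
python3 - <<'E'
from h import *
obs()
for n in ["top","side"]:
    c=camera(n); jars(n,c); save(c,n+"1.png")
E
```

```text
time_s: 3.27
ee_pos: [0.4332, 0.0112, 0.0959]
eef_rot: [-1.57, 0.001, -0.0]
force: [0.2, -0.2, 0.7]
grip_width: 0.0939
{'time_s': 3.267, 'qpos': [-0.059, 0.177, 1.954, 0.0, 1.012, -1.63], 'joint_vel': [0.002, -0.047, -0.043, -0.001, 0.02, 0.0], 'tau': [-0.138, -36.571, -26.444, -0.016, -0.457, 0.005], 'ee_pos': [0.433, 0.011, 0.096], 'eef_rot': [-1.57, 0.001, -0.0], 'force': [0.227, -0.165, 0.694], 'moment': [0.019, 0.003, -0.028], 'grip_width': 0.094}
top 297 px [281. 198.] mid [0.667 0.012 0.052] mean [0.668 0.012 0.052] mec 0.668 0.012 0.029
top 304 px [321. 202.] mid [ 0.658 -0.108  0.052] mean [ 0.657 -0.108  0.053] mec 0.658 -0.108 0.03
top 308 px [284. 235.] mid [0.555 0.002 0.052] mean [0.555 0.001 0.053] mec 0.555 0.001 0.029
top 220 px [319. 280.] mid [ 0.427 -0.108  0.054] mean [ 0.426 -0.107  0.053] mec 0.425 -0.101 0.029
side 292 px [265. 197.] mid [ 0.653 -0.104  0.049] mean [ 0.653 -0.102  0.051] mec 0.654 -0.105 0.031
side 339 px [252. 229.] mid [0.664 0.018 0.05 ] mean [0.664 0.019 0.051] mec 0.664 0.017 0.03
side 349 px [296. 232.] mid [0.552 0.006 0.05 ] mean [0.551 0.008 0.051] mec 0.551 0.006 0.032
side 242 px [341. 241.] mid [0.433 0.015 0.05 ] mean [0.435 0.019 0.051] mec 0.432 0.012 0.031
```

View pics/side1.png

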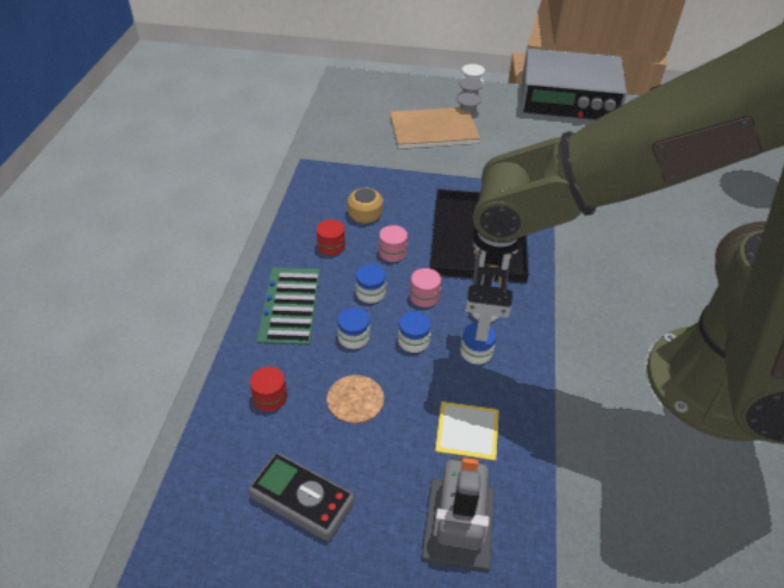

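The gripper is centred over the jar at side px (479,342). I lower and close.

```bash
python3 -m jog '0 0 -40 0 0 0 0;0 0 -70 0 0 0 0;0 0 -84 0 0 0 0;0 0 -84 0 0 0 0;0 0 -84 0 0 0 1;0 0 -84 0 0 0 1;0 0 -84 0 0 0 1;0 0 -84 0 0 0 1;0 0 -84 0 0 0 1;0 0 -84 0 0 0 1' 30
```

```text
time_s: 4.2
ee_pos: [0.435, 0.0111, 0.0144]
eef_rot: [-1.571, -0.005, 0.0]
force: [-2.0, -0.3, 8.8]
grip_width: 0.0586
```

```bash
python3 -m jog '0 0 20 0 0 0 1;0 0 40 0 0 0 1;0 0 60 0 0 0 1;0 0 60 0 0 0 1;0 0 60 0 0 0 1;0 0 60 0 0 0 1;0 0 60 0 0 0 1;0 0 60 0 0 0 1' 30
```

```text
time_s: 4.87
ee_pos: [0.4344, 0.0111, 0.0734]
eef_rot: [-1.571, -0.003, 0.0]
force: [-1.1, 0.2, -0.3]
grip_width: 0.0594
```

```bash
python3 -m jog '0 0 20 0 0 0 1;0 0 20 0 0 0 1;0 0 20 0 0 0 1;0 0 20 0 0 0 1;0 0 20 0 0 0 1;0 0 20 0 0 0 1;0 0 20 0 0 0 1;0 0 20 0 0 0 1' 30
python3 -c "
from h import *
obs(); camera('top'); obs(); c=camera('side');save(c,'side2.png')"
```

```text
time_s: 5.53
ee_pos: [0.4344, 0.0111, 0.0932]
eef_rot: [-1.571, -0.003, 0.0]
force: [-0.2, 0.6, -1.2]
grip_width: 0.0589
{'time_s': 5.533, 'qpos': [-0.059, 0.182, 1.956, 0.0, 1.002, -1.63], 'joint_vel': [0.001, -0.004, -0.003, 0.002, 0.003, 0.0], 'tau': [-0.001, -40.816, -29.858, -0.016, 0.058, 0.0], 'ee_pos': [0.434, 0.011, 0.093], 'eef_rot': [-1.571, -0.003, 0.0], 'force': [-0.181, 0.577, -1.224], 'moment': [0.046, -0.004, 0.032], 'grip_width': 0.059}
{'time_s': 5.583, 'qpos': [-0.059, 0.181, 1.956, 0.0, 1.002, -1.63], 'joint_vel': [0.001, -0.003, 0.0, 0.002, -0.001, 0.0], 'tau': [-0.001, -40.814, -29.871, -0.016, 0.06, 0.0], 'ee_pos': [0.434, 0.011, 0.093], 'eef_rot': [-1.571, -0.003, 0.0], 'force': [0.634, 0.066, -0.917], 'moment': [0.012, 0.036, 0.021], 'grip_width': 0.059}
```

View pics/side2.png

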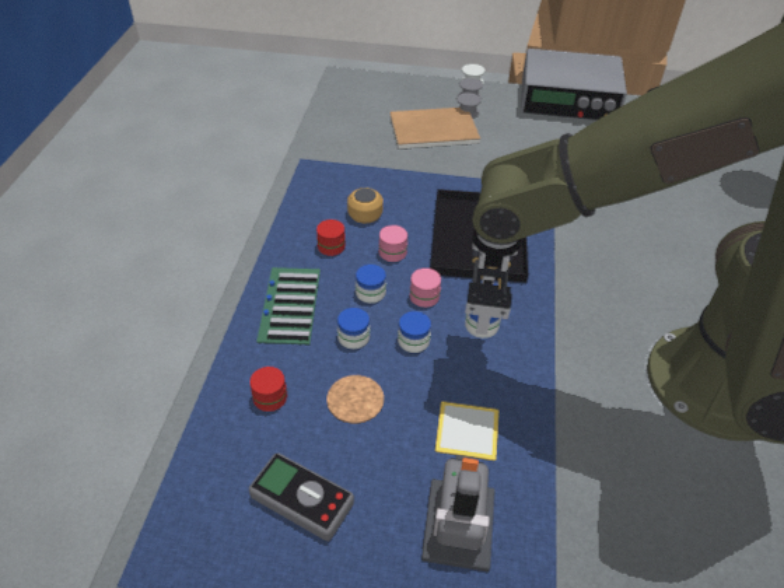

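Held; about 1 N, so this one is emptied. It goes into the tray's far slot at (0.405, -0.37).

```bash
python3 -m jog '0 -35 25 0 0 0 1;-5 -75 30 0 0 0 1;-8 -115 30 0 0 0 1;-12 -155 30 0 0 0 1;-16 -195 30 0 0 0 1;-20 -235 30 0 0 0 1;-23 -275 30 0 0 0 1;-26 -315 30 0 0 0 1;-29 -355 30 0 0 0 1;-29 -381 30 0 0 0 1' 30; python3 -m jog '0 0 0 0 0 0 1;0 0 0 0 0 0 1;0 0 0 0 0 0 1;0 0 0 0 0 0 1;0 0 0 0 0 0 1;0 0 0 0 0 0 1' 30
```

```text
time_s: 6.47
ee_pos: [0.4044, -0.3731, 0.1232]
eef_rot: [-1.571, -0.003, -0.002]
force: [0.4, 0.4, -0.9]
grip_width: 0.059
time_s: 6.97
ee_pos: [0.4047, -0.3723, 0.1234]
eef_rot: [-1.571, -0.003, -0.0]
force: [-1.2, 0.1, -0.7]
grip_width: 0.0592
```

```bash
python3 -m jog '0 2 -40 0 0 0 1;0 2 -75 0 0 0 1;0 2 -95 0 0 0 1;0 2 -102 0 0 0 1;0 2 -103 0 0 0 1;0 2 -103 0 0 0 1;0 2 -103 0 0 0 0;0 2 -103 0 0 0 0;0 2 -103 0 0 0 0;0 2 -103 0 0 0 0' 30; python3 -m jog '0 0 30 0 0 0 0;0 0 70 0 0 0 0;0 0 100 0 0 0 0;0 35 120 0 0 0 0;0 75 120 0 0 0 0;5 115 120 0 0 0 0;10 155 120 0 0 0 0;15 195 120 0 0 0 0;20 235 120 0 0 0 0;20 273 120 0 0 0 0'
python3 - <<'E'
from h import *
obs()
for n in ["top","side"]:
    c=camera(n); jars(n,c); save(c,n+"3.png")
E
```

```text
time_s: 7.8
ee_pos: [0.4049, -0.3705, 0.021]
eef_rot: [-1.572, -0.004, -0.0]
force: [0.7, 0.4, -0.2]
grip_width: 0.0826
time_s: 8.63
ee_pos: [0.4251, -0.0956, 0.1414]
eef_rot: [-1.572, -0.005, -0.0]
force: [0.3, -0.3, -0.4]
grip_width: 0.0938
{'time_s': 8.633, 'qpos': [-0.305, 0.112, 1.907, 0.0, 1.118, -1.876], 'joint_vel': [0.977, -0.266, 0.302, -0.004, -0.034, 0.967], 'tau': [-8.885, -37.504, -32.439, -0.091, 0.245, -1.981], 'ee_pos': [0.425, -0.096, 0.141], 'eef_rot': [-1.572, -0.005, -0.0], 'force': [0.316, -0.282, -0.364], 'moment': [0.059, 0.009, -0.005], 'grip_width': 0.094}
top 299 px [281. 198.] mid [0.667 0.013 0.053] mean [0.668 0.012 0.053] mec 0.668 0.013 0.029
top 304 px [321. 202.] mid [ 0.658 -0.108  0.053] mean [ 0.657 -0.108  0.053] mec 0.658 -0.108 0.03
top 307 px [284. 235.] mid [0.555 0.001 0.052] mean [0.555 0.001 0.053] mec 0.555 0.001 0.029
top 329 px [410. 290.] mid [ 0.406 -0.369  0.058] mean [ 0.406 -0.369  0.058] mec 0.406 -0.369 0.03
side 289 px [265. 197.] mid [ 0.654 -0.104  0.05 ] mean [ 0.653 -0.102  0.051] mec 0.652 -0.106 0.032
side 317 px [349. 210.] mid [ 0.423 -0.094  0.049] mean [ 0.423 -0.092  0.051] mec 0.422 -0.096 0.031
side 334 px [252. 229.] mid [0.664 0.017 0.05 ] mean [0.664 0.018 0.051] mec 0.665 0.016 0.031
side 349 px [296. 232.] mid [0.551 0.006 0.05 ] mean [0.551 0.008 0.051] mec 0.553 0.005 0.032
```

View pics/side3.png

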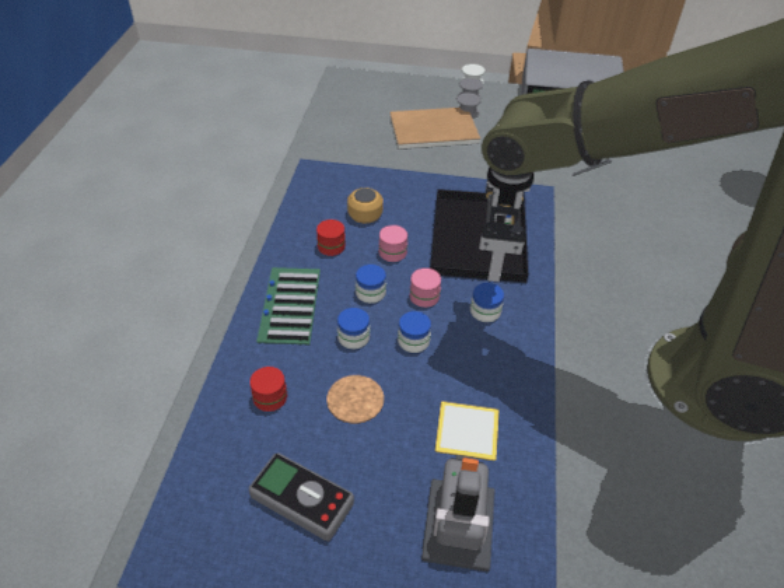

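Jar 1 is upright in the tray at (0.406, -0.369), which matches the command, so the top camera is the more exact one. Next is the jar at (0.427, -0.098).

```bash
python3 -m jog '1 -2 -20 0 0 0 0;1 -2 -60 0 0 0 0;1 -2 -100 0 0 0 0;1 -2 -124 0 0 0 0;1 -2 -124 0 0 0 0;1 -2 -124 0 0 0 1;1 -2 -124 0 0 0 1;1 -2 -124 0 0 0 1;1 -2 -124 0 0 0 1;1 -2 -124 0 0 0 1' 30;  python3 -m jog '0 0 0 0 0 0 1;0 0 40 0 0 0 1;0 0 80 0 0 0 1;0 0 100 0 0 0 1;0 0 100 0 0 0 1;0 0 100 0 0 0 1;0 0 100 0 0 0 1;0 0 100 0 0 0 1;0 0 100 0 0 0 1;0 0 100 0 0 0 1' 30
python3 - <<'E'
from h import *
for i in range(3): print(get_obs()["force"]); camera("top")
jars("side")
E
```

```text
time_s: 9.57
ee_pos: [0.4265, -0.0959, 0.0185]
eef_rot: [-1.572, -0.006, 0.004]
force: [-0.0, -0.6, 0.5]
grip_width: 0.0645
time_s: 10.4
ee_pos: [0.4261, -0.0957, 0.1176]
eef_rot: [-1.572, -0.005, 0.004]
force: [0.7, 0.7, -0.7]
grip_width: 0.0594
[ 0.70556284  0.74118874 -0.66666618]
[-1.00900454  0.6356493  -1.24080482]
[ 0.43110167  0.66606863 -0.56335262]
side 288 px [265. 197.] mid [ 0.654 -0.104  0.05 ] mean [ 0.653 -0.102  0.051] mec 0.653 -0.106 0.032
side 337 px [252. 229.] mid [0.664 0.017 0.05 ] mean [0.664 0.018 0.051] mec 0.665 0.016 0.03
side 346 px [296. 232.] mid [0.552 0.006 0.05 ] mean [0.551 0.008 0.051] mec 0.551 0.005 0.032
```

About 0.8 N, so emptied. It goes to the slot at (0.405, -0.260).

```bash
python3 -m jog '-5 -35 0 0 0 0 1;-10 -75 0 0 0 0 1;-15 -115 0 0 0 0 1;-21 -150 0 0 0 0 1;-21 -164 0 0 0 0 1;-21 -164 0 0 0 0 1;-21 -164 -40 0 0 0 1;-21 -164 -75 0 0 0 1;-21 -164 -91 0 0 0 1;-21 -164 -93 0 0 0 1' 30; python3 -m jog '0 0 -1 0 0 0 1;0 0 -1 0 0 0 1;0 0 -1 0 0 0 0;0 0 -1 0 0 0 0;0 0 -1 0 0 0 0;0 0 -1 0 0 0 0;0 0 40 0 0 0 0;0 0 80 0 0 0 0;0 0 120 0 0 0 0;0 0 120 0 0 0 0' 30
python3 - <<'E'
from h import *
jars("top")
E
```

```text
time_s: 11.43
ee_pos: [0.4045, -0.2579, 0.0226]
eef_rot: [-1.569, -0.002, 0.005]
force: [0.0, 0.5, -1.2]
grip_width: 0.0595
time_s: 12.27
ee_pos: [0.4068, -0.2596, 0.1499]
eef_rot: [-1.576, -0.011, 0.005]
force: [0.6, -0.5, 1.4]
grip_width: 0.094
top 299 px [281. 198.] mid [0.668 0.013 0.053] mean [0.668 0.012 0.053] mec 0.668 0.012 0.03
top 302 px [321. 202.] mid [ 0.658 -0.108  0.052] mean [ 0.657 -0.108  0.053] mec 0.657 -0.108 0.029
top 307 px [284. 235.] mid [0.555 0.001 0.053] mean [0.555 0.001 0.053] mec 0.555 0.001 0.029
top 62 px [372. 293.] mid [ 0.393 -0.262  0.058] mean [ 0.395 -0.261  0.058] mec 0.393 -0.262 0.018
```

```bash
python3 -m jog '18 33 0 0 0 0 0;37 65 0 0 0 0 0;55 98 0 0 0 0 0;74 131 0 0 0 0 0;92 164 0 0 0 0 0;110 196 0 0 0 0 0;129 229 0 0 0 0 0;147 262 0 0 0 0 0;147 262 0 0 0 0 0;147 262 -40 0 0 0 0'
python3 - <<'E'
from h import *
obs(); jars("top");jars("side")
E
```

```text
time_s: 13.15
ee_pos: [0.5563, 0.0047, 0.1106]
eef_rot: [-1.574, -0.017, 0.008]
force: [1.6, 0.0, 0.7]
grip_width: 0.094
{'time_s': 13.15, 'qpos': [-0.056, 0.399, 1.62, -0.003, 1.105, -1.634], 'joint_vel': [-0.041, 0.616, 0.555, -0.006, -1.123, -0.01], 'tau': [3.145, -59.16, -32.736, 0.131, 4.304, 0.33], 'ee_pos': [0.556, 0.005, 0.111], 'eef_rot': [-1.574, -0.017, 0.008], 'force': [1.614, 0.038, 0.679], 'moment': [0.034, -0.096, 0.032], 'grip_width': 0.094}
top 299 px [281. 198.] mid [0.668 0.012 0.052] mean [0.668 0.012 0.053] mec 0.668 0.013 0.03
top 306 px [321. 202.] mid [ 0.658 -0.108  0.053] mean [ 0.657 -0.108  0.053] mec 0.658 -0.108 0.029
top 332 px [371. 289.] mid [ 0.405 -0.257  0.058] mean [ 0.405 -0.257  0.058] mec 0.405 -0.258 0.03
top 330 px [410. 290.] mid [ 0.406 -0.37   0.058] mean [ 0.406 -0.37   0.058] mec 0.405 -0.37 0.03
side 134 px [362. 149.] mid [ 0.399 -0.361  0.054] mean [ 0.397 -0.352  0.055] mec 0.4 -0.366 0.031
side 260 px [360. 171.] mid [ 0.401 -0.253  0.055] mean [ 0.401 -0.25   0.056] mec 0.401 -0.253 0.031
side 289 px [265. 197.] mid [ 0.653 -0.104  0.049] mean [ 0.653 -0.102  0.051] mec 0.654 -0.108 0.034
side 340 px [252. 229.] mid [0.664 0.017 0.05 ] mean [0.664 0.018 0.051] mec 0.665 0.017 0.03
side 242 px [296. 233.] mid [0.552 0.008 0.049] mean [0.55  0.012 0.051] mec 0.551 0.005 0.031
```

```bash
python3 -m jog '-1 -3 -20 0 0.9 -0.4 0;-1 -3 -55 0 0.9 -0.4 0;-1 -3 -85 0 0.9 -0.4 0;-1 -3 -93 0 0.9 -0.4 0;-1 -3 -93 0 0.9 -0.4 0;-1 -3 -93 0 0.9 -0.4 1;-1 -3 -93 0 0.9 -0.4 1;-1 -3 -93 0 0.9 -0.4 1;-1 -3 -93 0 0.9 -0.4 1;-1 -3 -93 0 0.9 -0.4 1' 30;  python3 -m jog '0 0 0 0 0 0 1;0 0 40 0 0 0 1;0 0 80 0 0 0 1;0 0 100 0 0 0 1;0 0 100 0 0 0 1;0 0 100 0 0 0 1;0 0 100 0 0 0 1;0 0 100 0 0 0 1;0 0 100 0 0 0 1;0 0 100 0 0 0 1' 30
python3 - <<'E'
from h import *
for i in range(3): print(get_obs()["force"]); camera("top")
jars("side")
E
```

```text
time_s: 14.08
ee_pos: [0.5494, 0.0004, 0.0089]
eef_rot: [-1.573, 0.015, -0.001]
force: [-0.1, 0.2, -0.4]
grip_width: 0.0641
time_s: 14.92
ee_pos: [0.5489, 0.0005, 0.1077]
eef_rot: [-1.573, 0.017, -0.001]
force: [1.4, 0.1, -5.3]
grip_width: 0.0594
[ 1.41343271  0.07498653 -5.33995819]
[-0.13551841 -0.04255058 -4.9578681 ]
[ 0.51260032  0.08672689 -5.67157454]
side 196 px [361. 148.] mid [ 0.402 -0.361  0.054] mean [ 0.401 -0.358  0.055] mec 0.398 -0.363 0.033
side 258 px [360. 171.] mid [ 0.401 -0.252  0.054] mean [ 0.401 -0.251  0.055] mec 0.401 -0.252 0.032
side 291 px [265. 197.] mid [ 0.653 -0.104  0.05 ] mean [ 0.653 -0.102  0.05 ] mec 0.653 -0.105 0.033
side 342 px [252. 229.] mid [0.664 0.016 0.05 ] mean [0.664 0.018 0.051] mec 0.665 0.016 0.03
```

5.3 N, so this is the full jar. It goes onto the scan plate.

```bash
python3 -m jog '-20 31 15 0 0 0 1;-40 62 15 0 0 0 1;-60 93 15 0 0 0 1;-80 124 15 0 0 0 1;-100 155 15 0 0 0 1;-117 184 15 0 0 0 1;-117 184 15 0 0 0 1;-117 184 15 0 0 0 1;-117 184 15 0 0 0 1;-117 184 15 0 0 0 1' 40
python3 - <<'E'
from h import *
obs()
c=camera("side"); save(c,"side4.png"); jars("top"); c=camera("top"); save(c,"top4.png")
E
```

```text
time_s: 15.95
ee_pos: [0.4328, 0.1837, 0.1236]
eef_rot: [-1.573, 0.015, -0.002]
force: [-0.1, 0.0, -5.6]
grip_width: 0.0592
{'time_s': 15.95, 'qpos': [0.322, 0.222, 1.823, 0.003, 1.112, -1.248], 'joint_vel': [-0.009, 0.003, 0.003, -0.0, 0.001, 0.004], 'tau': [0.865, -47.472, -33.354, 0.033, 0.119, -0.002], 'ee_pos': [0.433, 0.184, 0.124], 'eef_rot': [-1.573, 0.015, -0.002], 'force': [-0.07, 0.007, -5.574], 'moment': [-0.006, 0.032, -0.026], 'grip_width': 0.059}
top 300 px [281. 198.] mid [0.668 0.012 0.052] mean [0.668 0.012 0.052] mec 0.668 0.013 0.03
top 303 px [321. 202.] mid [ 0.658 -0.108  0.053] mean [ 0.657 -0.108  0.053] mec 0.657 -0.108 0.029
top 333 px [371. 289.] mid [ 0.405 -0.257  0.058] mean [ 0.405 -0.257  0.058] mec 0.405 -0.257 0.029
top 331 px [410. 290.] mid [ 0.406 -0.369  0.058] mean [ 0.406 -0.369  0.058] mec 0.405 -0.37 0.03
```

View pics/side4.png

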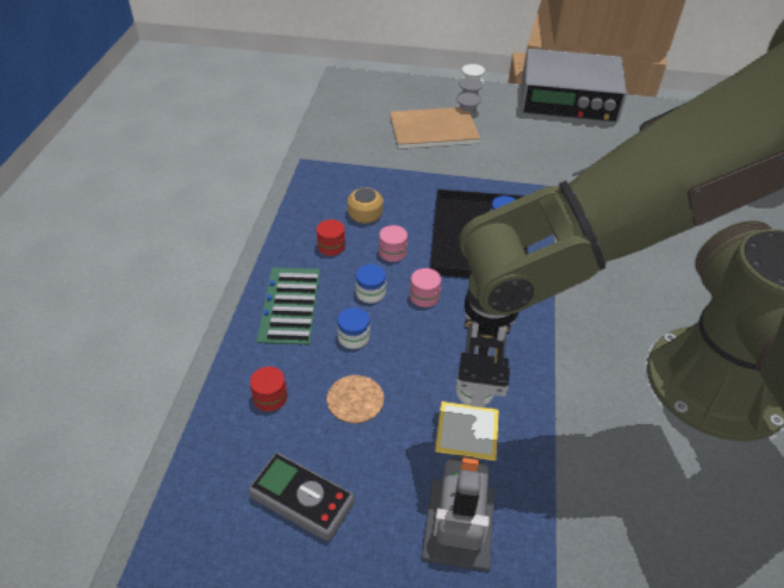

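The jar hangs over the plate at side px (480,400). I lower it gently.

```bash
python3 -m jog '0 1 -40 0 0 0 1;0 1 -75 0 0 0 1;0 1 -95 0 0 0 1;0 1 -103 0 0 0 1;0 1 -107 0 0 0 1;0 1 -109 0 0 0 1;0 1 -109 0 0 0 1;0 1 -109 0 0 0 1' 40
```

```text
time_s: 16.77
ee_pos: [0.4335, 0.1849, 0.0157]
eef_rot: [-1.572, 0.014, -0.003]
force: [0.2, -0.3, -4.3]
grip_width: 0.0589
```

```bash
python3 -m jog '0 0 -1 0 0 0 1;0 0 -2 0 0 0 1;0 0 -2 0 0 0 1' 40;python3 -m jog '0 0 0 0 0 0 0;0 0 0 0 0 0 0;0 0 0 0 0 0 0;0 0 0 0 0 0 0;0 0 0 0 0 0 0;0 0 30 0 0 0 0;0 0 70 0 0 0 0;0 0 110 0 0 0 0;0 0 150 0 0 0 0;0 0 190 0 0 0 0'
python3 -m jog '-20 -40 20 0 0 0 0;-20 -80 20 0 0 0 0;-20 -80 20 0 0 0 0'
python3 - <<'E'
from h import *
obs()
c=camera("side"); save(c,"side5.png"); jars("top"); jars("side",c)
E
```

```text
time_s: 17.02
ee_pos: [0.4343, 0.1852, 0.0149]
eef_rot: [-1.572, 0.012, -0.003]
force: [-2.1, -0.5, 6.4]
grip_width: 0.0595
time_s: 17.85
ee_pos: [0.4339, 0.185, 0.207]
eef_rot: [-1.572, 0.012, -0.003]
force: [0.0, 1.1, -0.3]
grip_width: 0.094
time_s: 18.1
ee_pos: [0.4136, 0.1017, 0.2286]
eef_rot: [-1.572, 0.008, -0.004]
force: [-1.1, -0.4, -1.0]
grip_width: 0.094
{'time_s': 18.1, 'qpos': [0.155, 0.004, 1.807, -0.0, 1.339, -1.411], 'joint_vel': [-0.076, 0.012, 0.021, 0.018, -0.014, -0.029], 'tau': [-0.526, -37.78, -36.062, -0.06, 0.399, -1.087], 'ee_pos': [0.414, 0.102, 0.229], 'eef_rot': [-1.572, 0.008, -0.004], 'force': [-1.087, -0.384, -1.024], 'moment': [0.066, -0.047, -0.015], 'grip_width': 0.094}
top 295 px [281. 198.] mid [0.668 0.012 0.053] mean [0.668 0.012 0.052] mec 0.669 0.012 0.029
top 305 px [321. 202.] mid [ 0.658 -0.108  0.053] mean [ 0.657 -0.108  0.053] mec 0.657 -0.109 0.03
top 143 px [221. 269.] mid [0.452 0.184 0.059] mean [0.451 0.183 0.059] mec 0.447 0.184 0.026
top 335 px [371. 289.] mid [ 0.405 -0.257  0.058] mean [ 0.405 -0.257  0.058] mec 0.405 -0.258 0.03
top 332 px [410. 290.] mid [ 0.406 -0.369  0.058] mean [ 0.406 -0.37   0.058] mec 0.406 -0.37 0.029
side 294 px [265. 197.] mid [ 0.653 -0.103  0.05 ] mean [ 0.653 -0.102  0.051] mec 0.652 -0.105 0.032
side 342 px [252. 229.] mid [0.664 0.017 0.05 ] mean [0.664 0.018 0.051] mec 0.664 0.016 0.032
side 474 px [335. 296.] mid [0.438 0.189 0.057] mean [0.437 0.191 0.057] mec 0.437 0.19 0.031
```

View pics/side5.png

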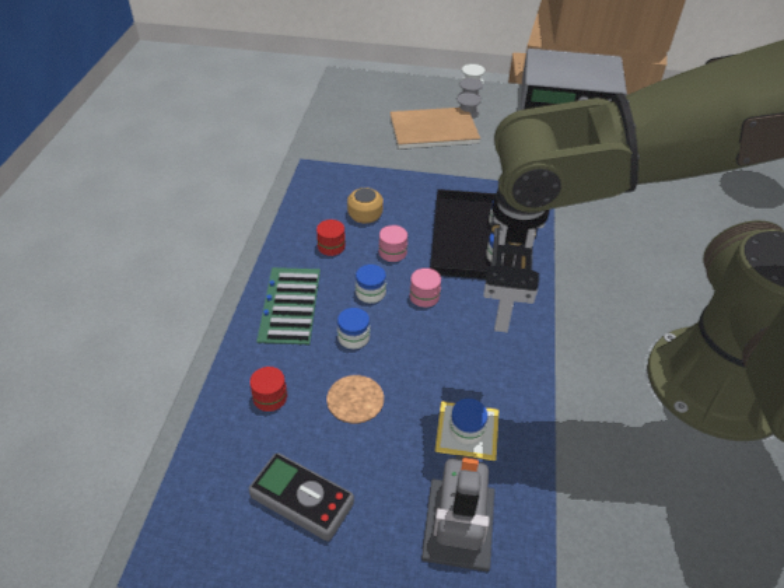

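The full jar stands mid-plate at about (0.44, 0.186), side px (468,420). Now over the handle, aiming at (0.437, 0.367), high first.

```bash
python3 -m jog '4 38 20 0 0 0 0;8 76 20 0 0 0 0;12 114 20 0 0 0 0;16 152 20 0 0 0 0;20 190 20 0 0 0 0;24 228 20 0 0 0 0;24 265 20 0 0 0 0;24 265 20 0 -0.5 0.2 0;24 265 20 0 -0.5 0.2 0;24 265 20 0 -0.5 0.2 0'
python3 - <<'E'
from h import *
obs()
c=camera("side"); save(c,"side6.png"); c=camera("top"); save(c,"top6.png")
E
```

```text
time_s: 19.03
ee_pos: [0.4373, 0.3696, 0.2465]
eef_rot: [-1.573, 0.003, -0.001]
force: [0.7, 0.6, -1.2]
grip_width: 0.0938
{'time_s': 19.033, 'qpos': [0.637, 0.326, 1.392, 0.0, 1.427, -0.933], 'joint_vel': [-0.032, -0.023, 0.008, 0.0, 0.002, -0.004], 'tau': [1.604, -54.437, -36.659, 0.055, 0.01, 0.07], 'ee_pos': [0.437, 0.37, 0.246], 'eef_rot': [-1.573, 0.003, -0.001], 'force': [0.695, 0.61, -1.249], 'moment': [-0.007, -0.005, -0.009], 'grip_width': 0.094}
```

View pics/side6.png

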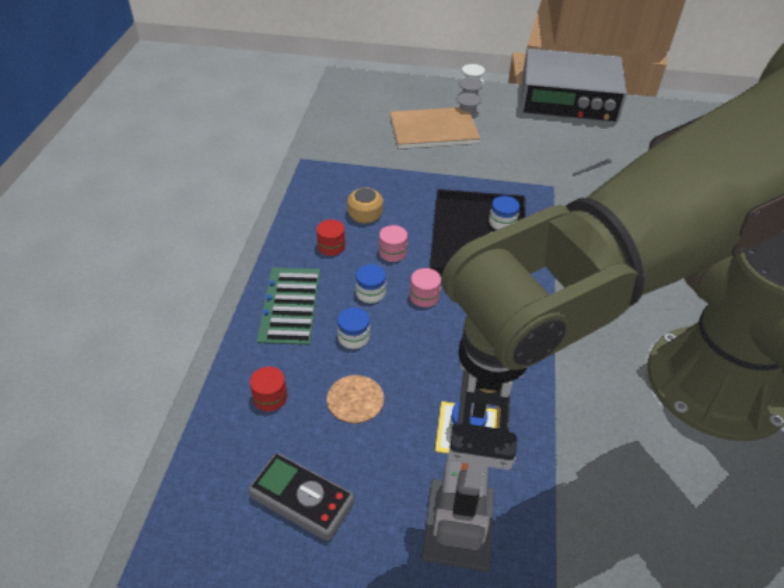

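View pics/top6.png

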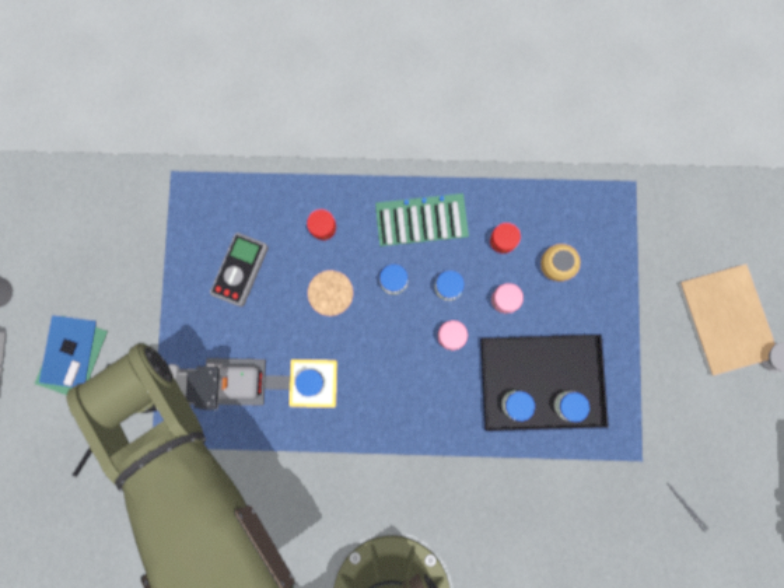

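The jar stands on the plate (top px (309,382)) and the gripper is above the handle. I descend straight.

```bash
python3 -m jog '0 -3 -20 0 0 0 0;0 -3 -45 0 0 0 0;0 -3 -70 0 0 0 0;0 -3 -95 0 0 0 0;0 -3 -115 0 0 0 0;0 -3 -122 0 0 0 0;0 -3 -122 0 0 0 0'
```

```text
time_s: 19.72
ee_pos: [0.4376, 0.3647, 0.1242]
eef_rot: [-1.573, 0.004, -0.004]
force: [0.6, -0.5, -0.4]
grip_width: 0.094
```

```bash
python3 -m jog '0 2 0 0 0 0 0.2;0 2 0 0 0 0 0.4;0 2 0 0 0 0 1;0 2 0 0 0 0 1;0 2 0 0 0 0 1;0 2 0 0 0 0 1;0 2 0 0 0 0 1;0 2 0 0 0 0 1;0 2 0 0 0 0 1;0 2 0 0 0 0 1' 25
python3 -c "
from h import *
obs()"
```

```text
time_s: 20.55
ee_pos: [0.4378, 0.3672, 0.1245]
eef_rot: [-1.572, 0.003, -0.003]
force: [2.6, 4.3, 0.2]
grip_width: 0.0415
{'time_s': 20.55, 'qpos': [0.633, 0.426, 1.546, 0.001, 1.173, -0.934], 'joint_vel': [-0.002, 0.001, -0.0, -0.002, 0.0, 0.0], 'tau': [-1.401, -57.333, -30.651, -0.126, 0.771, 0.142], 'ee_pos': [0.438, 0.367, 0.124], 'eef_rot': [-1.572, 0.003, -0.003], 'force': [2.587, 4.292, 0.194], 'moment': [0.303, -0.283, 0.12], 'grip_width': 0.041}
```

Width is 41.5 mm, so the trigger is fully squeezed. I hold a second, then release.

```bash
python3 -m jog '0 0 0 0 0 0 1;0 0 0 0 0 0 1;0 0 0 0 0 0 1;0 0 0 0 0 0 1;0 0 0 0 0 0 1;0 0 0 0 0 0 1;0 0 0 0 0 0 1;0 0 0 0 0 0 1;0 0 0 0 0 0 1' 25
python3 - <<'E'
from h import *
c=camera("top"); save(c,"top7.png"); W=world(c); im=c["img"].astype(int)
m=(im[...,0]>170)&(im[...,0]>im[...,1]+60)&(im[...,0]>im[...,2]+90)&(W[...,2]>0.08)
print(len(W[m]), np.median(W[m],0) if m.any() else None); jars("top",c)
E
python3 -m jog '0 0 0 0 0 0 1;0 0 0 0 0 0 0;0 0 0 0 0 0 0;0 0 0 0 0 0 0;0 0 0 0 0 0 0;0 0 0 0 0 0 0;0 0 0 0 0 0 0' 25
python3 -m jog '0 0 30 0 0 0 0;0 0 60 0 0 0 0;0 0 90 0 0 0 0;0 0 120 0 0 0 0;0 0 120 0 0 0 0;0 0 120 0 0 0 0'
python3 - <<'E'
from h import *
for n in ["top","side"]:
    c=camera(n); save(c,n+"8.png"); W=world(c); im=c["img"].astype(int)
    m=(im[...,0]>170)&(im[...,0]>im[...,1]+60)&(im[...,0]>im[...,2]+90)&(W[...,2]>0.08)
    print(len(W[m]), np.median(W[m],0) if m.any() else None); jars(n,c)
E
```

```text
time_s: 21.3
ee_pos: [0.4378, 0.3673, 0.1245]
eef_rot: [-1.572, 0.003, -0.003]
force: [2.1, 2.0, 0.6]
grip_width: 0.0415
0 None
top 299 px [281. 198.] mid [0.668 0.012 0.053] mean [0.668 0.012 0.053] mec 0.669 0.012 0.029
top 306 px [321. 202.] mid [ 0.658 -0.108  0.053] mean [ 0.657 -0.108  0.053] mec 0.657 -0.108 0.029
top 303 px [220. 273.] mid [0.44  0.184 0.059] mean [0.44  0.184 0.059] mec 0.44 0.184 0.029
top 334 px [371. 289.] mid [ 0.405 -0.257  0.058] mean [ 0.405 -0.257  0.058] mec 0.405 -0.257 0.03
top 332 px [410. 290.] mid [ 0.406 -0.369  0.058] mean [ 0.406 -0.37   0.058] mec 0.407 -0.37 0.03
time_s: 21.93
ee_pos: [0.4378, 0.3675, 0.1245]
eef_rot: [-1.571, 0.003, -0.003]
force: [-0.7, -0.0, -0.7]
grip_width: 0.0785
time_s: 22.43
ee_pos: [0.4381, 0.3681, 0.2462]
eef_rot: [-1.569, 0.0, -0.003]
force: [-0.7, 0.5, -0.4]
grip_width: 0.094
10 [0.43989298 0.33214641 0.1609872 ]
top 298 px [281. 198.] mid [0.668 0.012 0.053] mean [0.668 0.012 0.052] mec 0.668 0.012 0.03
top 302 px [321. 202.] mid [ 0.658 -0.108  0.053] mean [ 0.657 -0.108  0.053] mec 0.658 -0.108 0.029
top 302 px [220. 273.] mid [0.44  0.184 0.059] mean [0.44  0.184 0.059] mec 0.441 0.184 0.029
top 335 px [371. 289.] mid [ 0.405 -0.257  0.058] mean [ 0.405 -0.257  0.058] mec 0.405 -0.257 0.03
top 332 px [410. 290.] mid [ 0.406 -0.369  0.058] mean [ 0.406 -0.37   0.058] mec 0.406 -0.37 0.029
0 None
side 225 px [361. 147.] mid [ 0.402 -0.366  0.054] mean [ 0.403 -0.363  0.055] mec 0.401 -0.367 0.032
side 290 px [265. 197.] mid [ 0.653 -0.104  0.05 ] mean [ 0.653 -0.102  0.051] mec 0.654 -0.106 0.032
side 339 px [252. 229.] mid [0.664 0.017 0.05 ] mean [0.664 0.019 0.051] mec 0.664 0.017 0.03
side 72 px [341. 300.] mid [0.423 0.198 0.058] mean [0.423 0.2   0.058] mec 0.421 0.195 0.017
```

The trigger has sprung back (y 0.332, at rest 0.334). Now I fetch the full jar at (0.440, 0.185).

```bash
python3 -m jog '0 -38 0 0 0 0 0;2 -76 0 0 0 0 0;2 -114 0 0 0 0 0;2 -152 0 0 0 0 0;2 -183 0 0 0 0 0;2 -183 0 0 0 0 0;2 -183 -40 0 0 0 0;2 -183 -80 0 0 0 0;2 -183 -110 0 0 0 0;2 -183 -120 0 0 0 0'; python3 -m jog '0 0 -1 0 0 0 0;0 0 -1 0 0 0 0;0 0 -1 0 0 0 0'
```

```text
time_s: 23.37
ee_pos: [0.437, 0.184, 0.1187]
eef_rot: [-1.574, 0.011, -0.003]
force: [-0.3, 0.5, -1.2]
grip_width: 0.0939
time_s: 23.62
ee_pos: [0.4376, 0.1843, 0.1189]
eef_rot: [-1.574, 0.01, -0.003]
force: [-1.6, 0.2, -0.0]
grip_width: 0.0939
```

```bash
python3 -m jog '2 0 -40 0 -0.6 0 0;2 0 -75 0 -0.6 0 0;2 0 -94 0 -0.6 0 0;2 0 -97 0 -0.6 0 0;2 0 -97 0 -0.6 0 0' ; python3 -m jog '0 0 0 0 0 0 1;0 0 0 0 0 0 1;0 0 0 0 0 0 1;0 0 0 0 0 0 1;0 0 0 0 0 0 1;0 0 0 0 0 0 1;0 0 0 0 0 0 1' 40;  python3 -m jog '0 0 30 0 0 0 1;0 0 60 0 0 0 1;0 0 90 0 0 0 1;0 0 90 0 0 0 1;0 0 90 0 0 0 1;0 0 90 0 0 0 1' 40
```

```text
time_s: 24.03
ee_pos: [0.4401, 0.1846, 0.0226]
eef_rot: [-1.573, -0.001, -0.003]
force: [-0.3, 0.2, 0.5]
grip_width: 0.094
time_s: 24.62
ee_pos: [0.4403, 0.1847, 0.023]
eef_rot: [-1.573, -0.001, -0.003]
force: [-1.4, -0.9, 6.6]
grip_width: 0.0589
time_s: 25.12
ee_pos: [0.4395, 0.1844, 0.1115]
eef_rot: [-1.574, 0.001, -0.003]
force: [-0.6, 0.4, -6.1]
grip_width: 0.059
```

Held, about 6 N. Carry it to the coaster at (0.636, 0.153).

```bash
python3 -m jog '30 -5 10 0 0 0 1;60 -10 10 0 0 0 1;90 -14 10 0 0 0 1;120 -19 10 0 0 0 1;150 -24 10 0 0 0 1;180 -29 10 0 0 0 1;197 -31 10 0 0 0 1;197 -31 10 0 0 0 1;197 -31 10 0 0 0 1;197 -31 10 0 0 0 1' 40; python3 -m jog '0 0 0 0 0 0 1;0 0 0 0 0 0 1' 40
python3 - <<'E'
from h import *
c=camera("side"); save(c,"side9.png")
E
```

```text
time_s: 25.95
ee_pos: [0.6353, 0.1534, 0.1195]
eef_rot: [-1.574, 0.004, -0.003]
force: [0.2, 0.3, -5.0]
grip_width: 0.0594
time_s: 26.12
ee_pos: [0.6343, 0.1537, 0.1189]
eef_rot: [-1.575, 0.006, -0.002]
force: [0.0, -0.7, -5.3]
grip_width: 0.0586
```

View pics/side9.png

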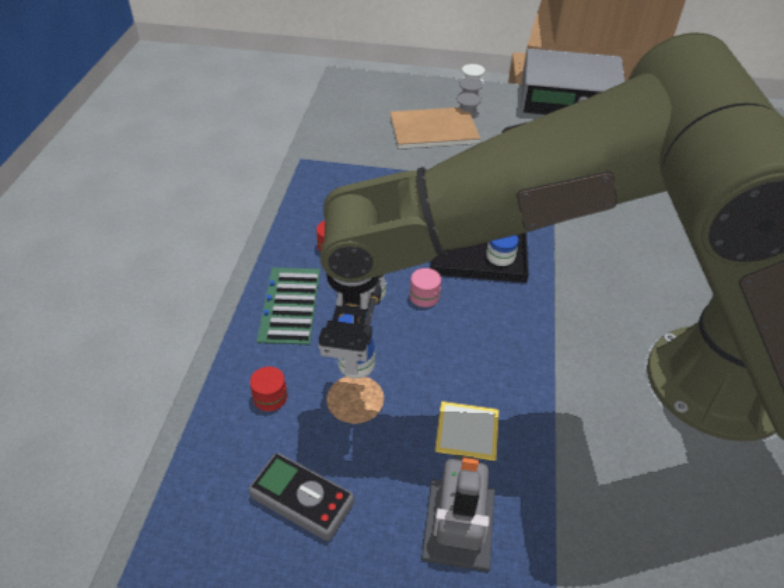

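The jar is held upright above the coaster (side px (356,360) over (355,398)). I lower, press lightly and release.

```bash
python3 -m jog '2 0 -40 0 0 0 1;2 0 -70 0 0 0 1;2 0 -86 0 0 0 1;2 0 -92 0 0 0 1;2 0 -95 0 0 0 1;2 0 -97 0 0 0 1;2 0 -97 0 0 0 1' 40; python3 -m jog '0 0 0 0 0 0 0;0 0 0 0 0 0 0;0 0 0 0 0 0 0;0 0 0 0 0 0 0;0 0 0 0 0 0 0;0 0 40 0 0 0 0;0 0 80 0 0 0 0;0 0 120 0 0 0 0;0 0 120 0 0 0 0'
```

```text
time_s: 26.75
ee_pos: [0.6372, 0.1539, 0.0235]
eef_rot: [-1.574, 0.003, -0.003]
force: [-0.3, -1.0, -5.3]
grip_width: 0.0593
time_s: 27.5
ee_pos: [0.6401, 0.1544, 0.1527]
eef_rot: [-1.572, -0.009, -0.002]
force: [0.4, 0.3, 1.2]
grip_width: 0.0936
```

```bash
python3 -m jog '0 -40 0 0 0 0 0;5 -80 0 0 0 0 0;15 -120 0 0 0 0 0;30 -140 0 0 0 0 0;30 -141 0 0 0 0 0;30 -141 0 0 0 0 0'
python3 - <<'E'
from h import *
obs()
c=camera("side"); save(c,"side10.png"); jars("side",c); jars("top")
E
```

```text
time_s: 28.0
ee_pos: [0.6703, 0.0122, 0.1523]
eef_rot: [-1.572, -0.009, -0.004]
force: [-0.6, 0.7, -0.6]
grip_width: 0.094
{'time_s': 28.0, 'qpos': [-0.036, 0.608, 1.204, -0.001, 1.321, -1.602], 'joint_vel': [0.045, -0.014, 0.023, 0.005, -0.002, 0.012], 'tau': [-3.01, -69.602, -36.54, -0.157, 0.084, -0.251], 'ee_pos': [0.67, 0.012, 0.152], 'eef_rot': [-1.572, -0.009, -0.004], 'force': [-0.563, 0.699, -0.615], 'moment': [0.052, 0.01, -0.004], 'grip_width': 0.094}
side 229 px [361. 147.] mid [ 0.403 -0.365  0.055] mean [ 0.402 -0.363  0.055] mec 0.404 -0.365 0.034
side 264 px [360. 171.] mid [ 0.401 -0.252  0.055] mean [ 0.401 -0.25   0.056] mec 0.405 -0.253 0.034
side 281 px [265. 197.] mid [ 0.652 -0.104  0.049] mean [ 0.652 -0.102  0.051] mec 0.653 -0.105 0.031
side 339 px [252. 229.] mid [0.664 0.017 0.05 ] mean [0.664 0.018 0.051] mec 0.666 0.015 0.032
side 429 px [253. 273.] mid [0.634 0.158 0.056] mean [0.633 0.159 0.057] mec 0.631 0.157 0.032
top 295 px [321. 202.] mid [ 0.658 -0.109  0.053] mean [ 0.657 -0.109  0.053] mec 0.658 -0.108 0.03
top 79 px [281. 198.] mid [0.667 0.012 0.053] mean [0.667 0.012 0.053] mec 0.667 0.012 0.028
top 276 px [233. 207.] mid [0.635 0.153 0.059] mean [0.635 0.153 0.059] mec 0.635 0.153 0.029
top 333 px [371. 289.] mid [ 0.405 -0.257  0.057] mean [ 0.405 -0.257  0.058] mec 0.405 -0.258 0.03
top 331 px [410. 290.] mid [ 0.406 -0.369  0.058] mean [ 0.406 -0.369  0.058] mec 0.405 -0.37 0.029
```

View pics/side10.png

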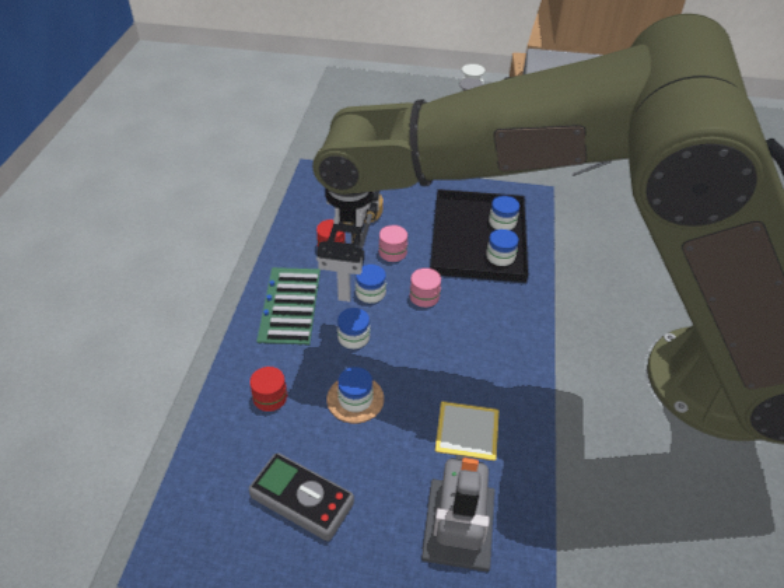

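The full jar stands on the coaster at (0.635, 0.153), z of the lid 0.058. Now the jar at (0.668, 0.013).

```bash
python3 -m jog '-2 1 -40 0 0 0 0;-2 1 -80 0 0 0 0;-2 1 -115 0 0 0 0;-2 1 -133 0 0 0 0;-2 1 -133 0 0 0 0;-2 1 -133 0 0 0 0'; python3 -m jog '0 0 0 0 0 0 1;0 0 0 0 0 0 1;0 0 0 0 0 0 1;0 0 0 0 0 0 1;0 0 0 0 0 0 1;0 0 0 0 0 0 1' 30;  python3 -m jog '0 0 40 0 0 0 1;0 0 80 0 0 0 1;0 0 105 0 0 0 1;0 0 105 0 0 0 1;0 0 105 0 0 0 1;0 0 105 0 0 0 1;0 0 105 0 0 0 1' 30
python3 - <<'E'
from h import *
for i in range(3): print(get_obs()["force"]); camera("top")
jars("side")
E
```

```text
time_s: 28.6
ee_pos: [0.6675, 0.0164, 0.0196]
eef_rot: [-1.572, -0.008, -0.0]
force: [-0.7, 0.7, -0.0]
grip_width: 0.094
time_s: 29.1
ee_pos: [0.6678, 0.0163, 0.0202]
eef_rot: [-1.572, -0.009, -0.001]
force: [-1.1, -1.1, 4.3]
grip_width: 0.0593
time_s: 29.68
ee_pos: [0.667, 0.0163, 0.1232]
eef_rot: [-1.572, -0.006, -0.001]
force: [-0.2, 0.2, -0.7]
grip_width: 0.0591
[-0.15166629  0.19035671 -0.69639805]
[ 0.12767667 -0.15409409 -1.1212445 ]
[-0.07962441 -0.32453975 -1.87492632]
side 229 px [361. 147.] mid [ 0.403 -0.365  0.054] mean [ 0.402 -0.363  0.055] mec 0.402 -0.367 0.034
side 261 px [360. 171.] mid [ 0.401 -0.252  0.054] mean [ 0.401 -0.251  0.056] mec 0.402 -0.253 0.033
side 258 px [265. 199.] mid [ 0.644 -0.105  0.051] mean [ 0.644 -0.105  0.051] mec 0.645 -0.107 0.031
side 429 px [253. 273.] mid [0.634 0.158 0.056] mean [0.634 0.16  0.057] mec 0.634 0.158 0.031
```

About 1.2 N, so emptied. It goes to the slot at (0.495, -0.368).

```bash
python3 -m jog '-15 -33 20 0 0 0 1;-30 -68 20 0 0 0 1;-45 -102 20 0 0 0 1;-60 -137 20 0 0 0 1;-76 -171 20 0 0 0 1;-92 -206 20 0 0 0 1;-107 -240 20 0 0 0 1;-122 -274 20 0 0 0 1;-138 -309 20 0 0 0 1;-153 -343 20 0 0 0 1' 30; python3 -m jog '-19 -41 0 0 0 0 1;-19 -41 0 0 0 0 1;-19 -41 0 0 0 0 1;-19 -41 0 0 0 0 1;-19 -41 0 0 0 0 1;-19 -41 0 0 0 0 1' 30
```

```text
time_s: 30.72
ee_pos: [0.5133, -0.3283, 0.144]
eef_rot: [-1.571, -0.007, -0.001]
force: [0.6, -0.5, -0.8]
grip_width: 0.0591
time_s: 31.22
ee_pos: [0.495, -0.368, 0.144]
eef_rot: [-1.571, -0.007, 0.001]
force: [0.3, 0.1, -1.0]
grip_width: 0.0593
```

```bash
python3 -m jog '0 0 -40 0 0 0 1;0 0 -80 0 0 0 1;0 0 -105 0 0 0 1;0 0 -116 0 0 0 1;0 0 -119 0 0 0 1;0 0 -119 0 0 0 1' 30; python3 -m jog '0 0 0 0 0 0 0;0 0 0 0 0 0 0;0 0 0 0 0 0 0;0 0 0 0 0 0 0;0 0 0 0 0 0 0;0 0 40 0 0 0 0;0 0 80 0 0 0 0;0 0 120 0 0 0 0;20 35 120 0 0 0 0;40 70 120 0 0 0 0'
python3 -m jog '20 33 0 0 0 0 0;40 66 0 0 0 0 0;60 100 0 0 0 0 0;80 133 0 0 0 0 0;100 166 0 0 0 0 0;120 190 0 0 0 0 0;120 190 0 0 0 0 0;120 190 0 0 0 0 0'
python3 - <<'E'
from h import *
obs()
c=camera("side"); save(c,"side11.png"); jars("side",c); jars("top")
E
```

```text
time_s: 31.72
ee_pos: [0.4956, -0.3674, 0.0251]
eef_rot: [-1.571, -0.007, 0.002]
force: [-0.8, 0.2, -1.2]
grip_width: 0.0592
time_s: 32.55
ee_pos: [0.5362, -0.2984, 0.1482]
eef_rot: [-1.574, -0.011, -0.001]
force: [1.5, -0.2, -0.8]
grip_width: 0.0939
time_s: 33.22
ee_pos: [0.6566, -0.1071, 0.1479]
eef_rot: [-1.574, -0.011, 0.001]
force: [-0.4, -0.2, 1.0]
grip_width: 0.094
{'time_s': 33.217, 'qpos': [-0.216, 0.598, 1.23, -0.001, 1.302, -1.788], 'joint_vel': [-0.047, -0.02, 0.028, -0.003, -0.005, -0.013], 'tau': [3.263, -68.771, -36.39, 0.133, 0.091, 0.288], 'ee_pos': [0.657, -0.107, 0.148], 'eef_rot': [-1.574, -0.011, 0.001], 'force': [-0.358, -0.228, 0.968], 'moment': [0.01, -0.005, -0.013], 'grip_width': 0.094}
side 220 px [331. 144.] mid [ 0.493 -0.362  0.054] mean [ 0.493 -0.36   0.055] mec 0.493 -0.365 0.032
side 230 px [361. 147.] mid [ 0.403 -0.365  0.054] mean [ 0.402 -0.363  0.055] mec 0.404 -0.366 0.032
side 261 px [360. 171.] mid [ 0.401 -0.252  0.054] mean [ 0.401 -0.25   0.056] mec 0.402 -0.253 0.032
side 289 px [265. 197.] mid [ 0.653 -0.104  0.05 ] mean [ 0.653 -0.103  0.051] mec 0.654 -0.104 0.031
side 433 px [253. 273.] mid [0.634 0.157 0.056] mean [0.633 0.159 0.057] mec 0.633 0.157 0.031
top 286 px [233. 207.] mid [0.635 0.153 0.059] mean [0.635 0.153 0.059] mec 0.636 0.153 0.029
top 326 px [408. 259.] mid [ 0.496 -0.367  0.058] mean [ 0.496 -0.366  0.058] mec 0.496 -0.367 0.03
top 336 px [371. 289.] mid [ 0.405 -0.257  0.058] mean [ 0.405 -0.257  0.058] mec 0.405 -0.257 0.03
top 330 px [410. 290.] mid [ 0.406 -0.37   0.058] mean [ 0.406 -0.37   0.058] mec 0.407 -0.371 0.03
```

View pics/side11.png

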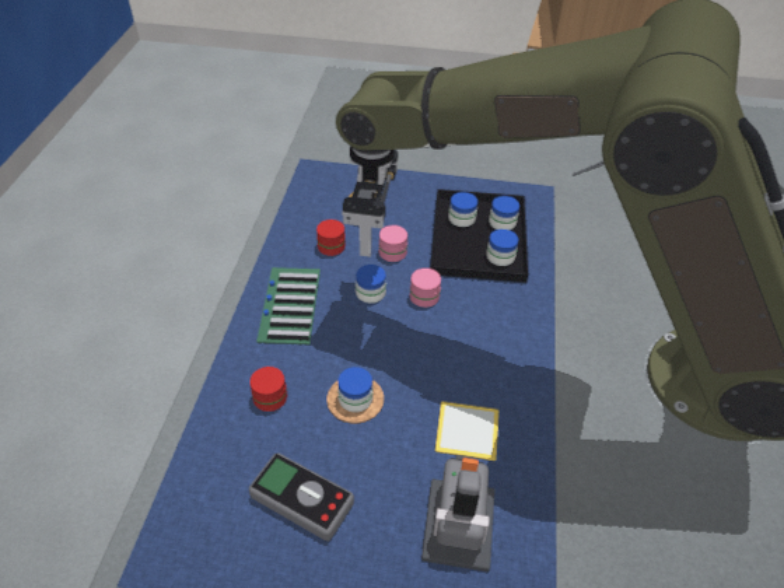

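Three jars stand in the tray and the full one on the coaster. The last jar is still at (0.657, -0.107), side px (371,283), directly below the gripper.

```bash
python3 -m jog '0 -1 -40 0 0 0 0;0 -1 -80 0 0 0 0;0 -1 -115 0 0 0 0;0 -1 -128 0 0 0 0;0 -1 -128 0 0 0 0;0 -1 -128 0 0 0 0'; python3 -m jog '0 0 0 0 0 0 1;0 0 0 0 0 0 1;0 0 0 0 0 0 1;0 0 0 0 0 0 1;0 0 0 0 0 0 1;0 0 0 0 0 0 1' 30;  python3 -m jog '0 0 40 0 0 0 1;0 0 80 0 0 0 1;0 0 120 0 0 0 1;0 0 125 0 0 0 1;0 0 125 0 0 0 1;0 0 125 0 0 0 1;0 0 125 0 0 0 1' 30
python3 - <<'E'
from h import *
for i in range(3): print(get_obs()["force"]); camera("top")
E
```

```text
time_s: 33.82
ee_pos: [0.6561, -0.111, 0.0215]
eef_rot: [-1.574, -0.012, -0.003]
force: [-0.2, 0.4, 1.1]
grip_width: 0.0942
time_s: 34.32
ee_pos: [0.6564, -0.1109, 0.022]
eef_rot: [-1.575, -0.013, -0.003]
force: [-1.2, 0.5, 3.5]
grip_width: 0.0593
time_s: 34.9
ee_pos: [0.6556, -0.1107, 0.1448]
eef_rot: [-1.574, -0.009, -0.003]
force: [-0.6, -0.4, -0.8]
grip_width: 0.0592
[-0.55878781 -0.44775139 -0.80434365]
[ 0.0659352  -0.99280618 -1.71206936]
[-0.06463087  0.50660991 -0.7009407 ]
```

Emptied (about 1 N). To (0.495, -0.257).

```bash
python3 -m jog '-27 -24 0 0 0 0 1;-54 -49 0 0 0 0 1;-80 -73 0 0 0 0 1;-107 -97 0 0 0 0 1;-134 -122 0 0 0 0 1;-160 -146 0 0 0 0 1;-160 -146 0 0 0 0 1;-160 -146 0 0 0 0 1;-160 -146 0 0 0 0 1' 30; python3 -m jog '0 0 -40 0 0 0 1;0 0 -80 0 0 0 1;0 0 -105 0 0 0 1;0 0 -115 0 0 0 1;0 0 -118 0 0 0 1;0 0 -118 0 0 0 1' 30
```

```text
time_s: 35.8
ee_pos: [0.496, -0.2566, 0.145]
eef_rot: [-1.574, -0.01, -0.003]
force: [0.6, -0.1, -1.4]
grip_width: 0.0597
time_s: 36.3
ee_pos: [0.4967, -0.256, 0.0268]
eef_rot: [-1.573, -0.009, -0.002]
force: [0.1, 0.0, -1.6]
grip_width: 0.0594
```

```bash
python3 -m jog '0 0 0 0 0 0 0;0 0 0 0 0 0 0;0 0 0 0 0 0 0;0 0 0 0 0 0 0;0 0 0 0 0 0 0;0 0 40 0 0 0 0;0 0 80 0 0 0 0;0 0 120 0 0 0 0;0 0 150 0 0 0 0;0 0 190 0 0 0 0'
python3 -m jog '-20 35 30 0 0 0 0;-40 70 30 0 0 0 0;-60 105 30 0 0 0 0;-80 140 30 0 0 0 0;-100 175 30 0 0 0 0;-100 210 30 0 0 0 0;-100 210 30 0 0 0 0;-100 210 30 0 0 0 0;-100 210 30 0 0 0 0'
python3 - <<'E'
from h import *
obs()
for n in ["top","side"]:
    c=camera(n); save(c,n+"12.png"); jars(n,c); W=world(c); im=c["img"].astype(int)
    m=(im[...,0]>170)&(im[...,0]>im[...,1]+60)&(im[...,0]>im[...,2]+90)&(W[...,2]>0.08)
    print(len(W[m]), np.median(W[m],0) if m.any() else None)
E
```

```text
time_s: 37.13
ee_pos: [0.496, -0.2557, 0.2178]
eef_rot: [-1.573, -0.008, -0.002]
force: [0.2, 0.5, 0.4]
grip_width: 0.094
time_s: 37.88
ee_pos: [0.3962, -0.0461, 0.248]
eef_rot: [-1.573, -0.009, -0.002]
force: [0.0, -0.5, -0.5]
grip_width: 0.0942
{'time_s': 37.883, 'qpos': [-0.207, -0.087, 1.849, -0.0, 1.37, -1.777], 'joint_vel': [-0.026, 0.016, -0.004, 0.0, 0.001, -0.002], 'tau': [1.613, -31.725, -35.685, 0.017, 0.07, 0.087], 'ee_pos': [0.396, -0.046, 0.248], 'eef_rot': [-1.573, -0.009, -0.002], 'force': [0.009, -0.536, -0.494], 'moment': [0.029, 0.005, 0.035], 'grip_width': 0.094}
top 284 px [233. 207.] mid [0.636 0.153 0.059] mean [0.635 0.153 0.058] mec 0.637 0.153 0.029
top 319 px [370. 257.] mid [ 0.498 -0.256  0.058] mean [ 0.498 -0.255  0.058] mec 0.498 -0.256 0.03
top 325 px [408. 259.] mid [ 0.496 -0.367  0.058] mean [ 0.496 -0.366  0.058] mec 0.497 -0.366 0.03
top 336 px [371. 289.] mid [ 0.405 -0.257  0.058] mean [ 0.405 -0.257  0.058] mec 0.405 -0.257 0.03
top 330 px [410. 290.] mid [ 0.406 -0.369  0.058] mean [ 0.406 -0.369  0.058] mec 0.406 -0.37 0.029
28 [0.43730417 0.33284125 0.16070821]
side 218 px [331. 144.] mid [ 0.493 -0.362  0.054] mean [ 0.493 -0.36   0.055] mec 0.492 -0.363 0.031
side 113 px [357. 146.] mid [ 0.415 -0.365  0.054] mean [ 0.414 -0.365  0.055] mec 0.406 -0.368 0.032
side 253 px [327. 168.] mid [ 0.495 -0.25   0.055] mean [ 0.494 -0.249  0.055] mec 0.496 -0.25 0.032
side 237 px [359. 171.] mid [ 0.404 -0.253  0.054] mean [ 0.404 -0.251  0.056] mec 0.402 -0.254 0.031
side 428 px [253. 273.] mid [0.634 0.158 0.057] mean [0.633 0.159 0.057] mec 0.633 0.157 0.031
32 [0.43553634 0.33710023 0.16001825]
```

View pics/top12.png

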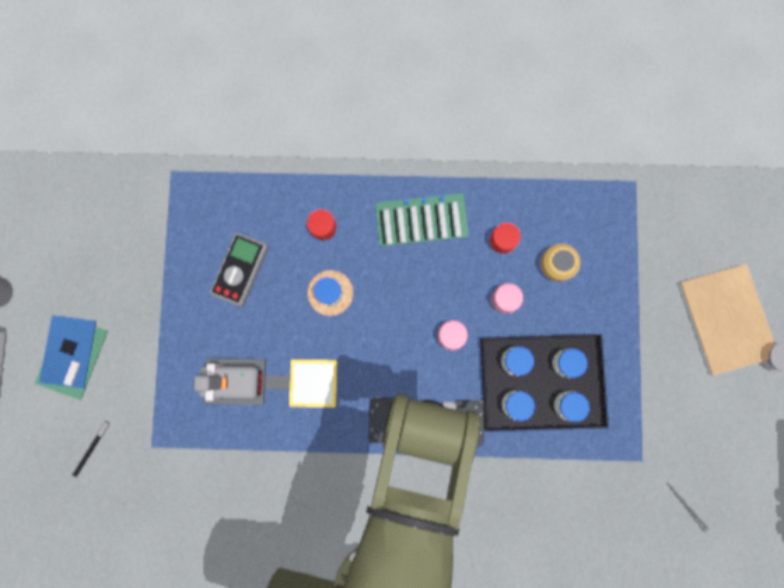

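View pics/side12.png

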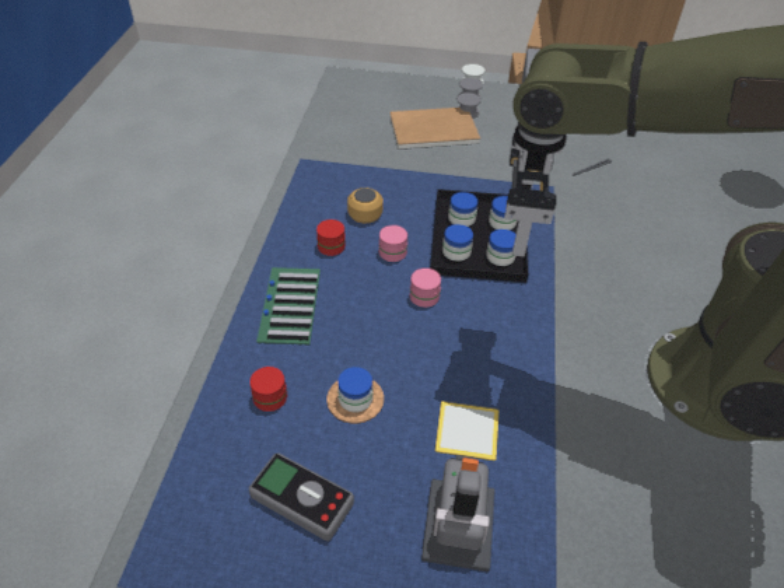

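The four emptied jars stand in the tray (top px (517,360), (570,362), (518,405), (572,406)) and the full jar is on the coaster (327,292). The trigger is at rest and nothing else has moved, so I hand in.

```bash
python3 -c "
from h import *
print(hand_in())"
```

```text
the job is handed in; nothing more can be done
None
```

I lifted all five jars. The one from (0.555, 0.002) pulled about 5.3 N and is the full one; the other four pulled about 1 N each.

- **Scan:** I stood the full jar on the scan plate about 3 mm from its middle. I squeezed the trigger fully for about a second (gripper width 41.5 mm against 42 mm when fully squeezed) and let it go. The pictures put it back at its rest position.
- **Final places:** The full jar stands upright on the coaster, about 1 mm from its middle. All four emptied jars stand upright on the tray floor, at least 20 mm inside the limits for their middles. By eye, the board, meter, cleaner and pink and red look-alikes are where they were; I did not re-measure them. The gripper is open and clear of everything.
- **Disagreement:** The side camera reads jar positions about 4 mm off from the top camera. I trusted the top camera, because it matched where the gripper released the jars.

No check failed, no jar was knocked aside and I saw no grip slip. I handed in after about 38 s of the 200 s allowed; hand-in gave no verdict.

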